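Find the push switch with the tired spring

TASK

Test the three push switches on the plywood board: with each still in its socket, press its green cap gently until it clicks and stays down, without forcing it against its stop, and feel how hard you had to push. Then take the one switch that clicked at clearly the lightest push and set it down upright in the red scrap tray, leaving the other two in their sockets and all three caps down. Do not disturb the jar, the wood offcut or the screwdriver.

Things in the scene. Friction and masses are not known exactly. Their poses are not given: they have to be found in the camera images.
- board: Plywood test board, fixed to the bench, 110 (x) x 360 (y) x 16 mm thick. Origin: centre of its underside, z up. Three square sockets (49 mm wide, 6 mm deep, floor 10 mm above the underside) in a row along its y axis at y = +110, 0 and -110 mm.
- switch_left: Push switch in the left socket as the robot sees it (board y = +110 mm): loose upright grey box, 46 x 46 x 42 mm tall, 0.25 to 0.4 kg. Origin: centre of the underside, z up, sides along x and y. Above it on its axis a black collar (31 mm wide), then a flat green cap (29 mm wide). Collar heights differ, unmeasured: the cap's top starts 64 to 74 mm above the underside, and ends 8 mm lower.
- switch_middle: Middle switch (board y = 0), made and described like switch_left. All caps work alike: the cap resists most at the very start (about 11 N; about 4.5 N on the one tired switch, which may be any of the three), then gives way ever more easily, past 4 mm snaps by itself (the click) to 8 mm and stays down against a hard stop.
- switch_right: Right switch (board y = -110 mm), made and described like switch_left; works as told at switch_middle. Cap and collar are part of an insert that lies loose in the grey box: lift the switch by the box.
- tray: Red plastic scrap tray, fixed, open on top: 130 x 130 mm outside, 30 mm tall, walls 4 mm, floor 4 mm thick. Origin: centre of its underside, z up.
- jar: Bystander: amber glass jar with a black lid, 56 mm across, 85 mm tall, loose, upright. Origin: centre of its underside.
- offcut: Bystander: loose wood offcut 60 x 120 x 35 mm. Origin: centre of its underside.
- driver: Bystander: loose screwdriver with a black handle, lying along its own x axis. Origin on its underside, about the middle.

How it is judged:
By the outcome, as a careful person would: the job done as asked, in the order asked, and still so for the second after the job is handed in, with the robot touching nothing.
It also fails if it takes over 64 s, if anything falls off the work surface, if the arm or the gripper's body presses on something with over 40 N, if the wrist force passes 120 N, or if a joint passes its speed limit or range.

ROBOT

A 6-joint arm with a two-finger parallel gripper is mounted at the origin on the work surface. World frame = base frame: x ahead of the robot, y to its left, z up, the work surface at z = 0. Lengths are in mm, angles in degrees, forces in N, time in s.
With the tool pointing down it reaches from about 300 to 850 mm from the base axis. Payload 4.2 kg.
Tool frame: the origin (TCP) lies at the very end of the fingers, on their centre line; the grasp point (between the pads) lies env.grip_point_offset behind it (env.grip_point_offset is the distance from the TCP to the grasp point, in mm); z points along the fingers, y is the direction in which the jaws open and shut (so a half turn about z gives the same grasp; the last joint's range is limited). The gripper opens to 91 mm and grips with 3 to 60 N. Pads are 32 mm wide; open, the fingers measure 118 mm over their backs; the gripper's body (76 mm by 178 mm) begins 60 mm behind the grasp point.
Start: joints at [68.468, 18.312, 89.639, -0, 72.044, -1.146], TCP at [200.3, 539.005, 186.476] pointing down, gripper open.
Joint ranges: [-177.97, 177.97], [-48.28, 115.42], [12.27, 149.76], [-77.06, 257.06], [2.81, 150.46], [-146.56, 146.56]. Speed limits (degrees/s): [147.25, 147.25, 180, 180, 180, 180].

INTERFACE

Orientations are given as [roll, pitch, yaw] about the fixed x, y, z axes, in that order (R = Rz(yaw) Ry(pitch) Rx(roll)).
In Python, from workcell import env, grab_frame, camera_params gives the robot as it stands. The module is installed in compiled form; this text tells all that it offers.
- The arm moves only by the shell command python3 -m creep 'ROWS' [OPENING] [FORCE]. ROWS is a JSON object of lists of equal length, an entry for each row: "offset": the shift along the tool's x, y, z in m, a list of three; "rotation": the turn, a rotation vector about the tool's x, y, z in degrees, a list of three. A call has 1 to 5 rows; each row shifts and turns the commanded pose from where the row before left it, along the tool's axes as they then stand; what a row does not reach is not made up. A row lasts 1/8 s, in which the tool goes at most 62.5 mm and 10.7 degrees, less where a joint would pass 70% of its speed; a pose out of reach is approached as far as the arm can. A call is refused whole if a number of a shift passes 0.0625 or a number of a turn 10.7, either way. A call with a gripper value outside its range is refused whole. OPENING is the closure, from 0 (fully open) to 1 (shut), set as the call begins (- or left out, the last holds). The fingers move at their own pace and stop on an object; FORCE is the grip in N (left out, the last holds). Time passes only in rows, so rows that do not move let the fingers close. It gives the time, the measured TCP pose, the force and the opening at its end, in the units of the state.
- env.state(): the state, without advancing time (a new reading comes with each control period).
- grab_frame(name): name is "side" or "top"; returns the picture (420x560x3 uint8, red, green, blue); there is no depth.
- camera_params(name): a dict with "mtx" (3x3 intrinsics, pixels), "k1" (the pictures are not rectified: a ray, as slopes to the right and down, at radius r is drawn at 1 + k1 r^2 times it, then the intrinsics apply), "R" (3x3) and "t" (3): a world point X has camera coordinates R X + t. Camera axes: x right, y down, z forward; pixel columns grow to the right and rows downward; lengths in mm; the calibration is good to about 2 mm. A picture is of the moment at which its call begins. camera_params takes no time and is no camera call.
- env.job_done(): hands the job in, once; it reports no verdict.
The state is a dict: "time_s": time; "qpos": joint angles; "qvel": joint speeds; "effort": joint torques, N m; "ee_pos": TCP position; "ee_rot": TCP orientation; "force": force on the tool from outside, world axes, zero at the start; "torque": the same for the moment, N m; "gripper_width": finger opening in mm.
Only numpy, scipy, OpenCV 4.12 (cv2) and the standard library are available. Lean on these libraries where they do the work, as an engineer would, in place of code of your own. Each camera call takes 0.05 s, during which the arm holds its last target.

## Working session

There is one attempt and no reset: what is moved stays moved. The work goes in short steps, Python scripts to look and compute and a shell command to move; the robot and the scene stay as the last step left them, time stands still between calls to the robot, and variables do not carry over. Pictures are saved under pics/ and viewed, and the job is handed in when it is done.

```bash
mkdir -p pics; ls; python3 - <<'E'
from workcell import env, grab_frame, camera_params
import cv2
for n in ("side","top"):
    f=grab_frame(n); cv2.imwrite(f"pics/{n}0.png",f[:,:,::-1]); p=camera_params(n); print(n,p)
print(env.state(), env.grip_point_offset)
E
```

```text
pics
side {'mtx': array([[409.88938433,   0.        , 277.58926748],
       [  0.        , 409.88938433, 208.57509141],
       [  0.        ,   0.        ,   1.        ]]), 'k1': -0.07861107880818893, 'R': array([[ 0.91529965, -0.40271853,  0.00665791],
       [-0.2757853 , -0.63868156, -0.71835112],
       [ 0.29354559,  0.65567038, -0.69564886]]), 't': array([-540.35368216,  200.26556355,  718.28464659])}
top {'mtx': array([[455.66594949,   0.        , 277.83860556],
       [  0.        , 455.66594949, 213.2649139 ],
       [  0.        ,   0.        ,   1.        ]]), 'k1': -0.011643849983888434, 'R': array([[-0.02711061, -0.99961792, -0.00538757],
       [-0.99127341,  0.02757905, -0.12890471],
       [ 0.12900405,  0.00184587, -0.99164235]]), 't': array([ 51.94744937, 587.17387291, 896.13284281])}
{'time_s': 0.1, 'qpos': array([ 6.84678922e+01,  1.83473121e+01,  8.96975984e+01, -5.49086570e-04,
        7.20456805e+01, -1.14553894e+00]), 'qvel': array([ 0.04829314,  0.00536885, -0.13047162, -0.00833857, -0.11189119,
        0.06183972]), 'effort': array([ 5.09462116e-04, -4.13331735e+01, -2.32510364e+01,  7.30563956e-02,
        4.20022616e-02, -5.80627557e-05]), 'ee_pos': array([200.12115003, 538.5276338 , 185.72339605]), 'ee_rot': array([-1.79909417e+02, -1.28912970e-03,  1.59613600e+02]), 'force': array([-0.67693991, -0.56228918,  0.51948383]), 'torque': array([ 0.00620255,  0.04417103, -0.0027293 ]), 'gripper_width': 90.8782931689309} 18.8
```

View pics/side0.png

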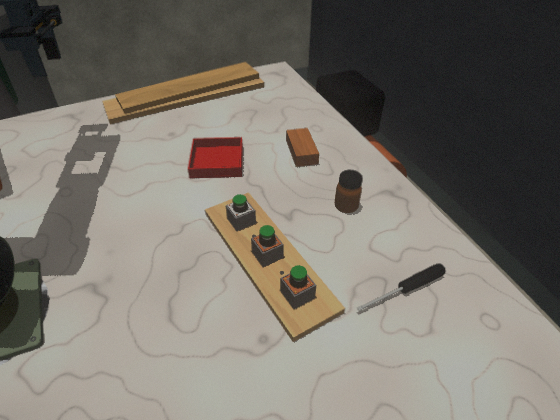

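View pics/top0.png

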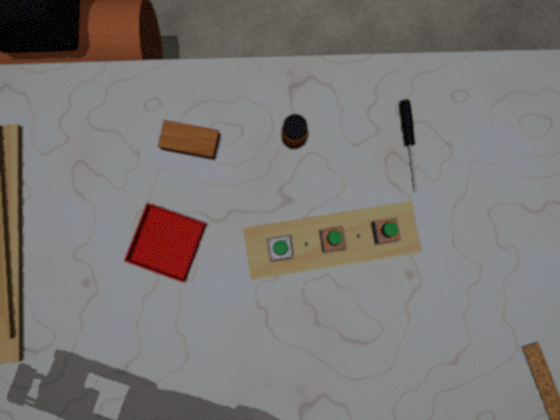

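The top view has the left, middle and right caps at about (281,247), (335,238) and (390,230). The tray is at (166,242), and the board runs at roughly 7° of image tilt. In the side view the same caps are at (239,200), (267,233) and (299,273). Next I measure them.

```bash
cat > h.py <<'E'
import cv2, numpy as np
from workcell import env, grab_frame, camera_params
def und(n,px):
    p=camera_params(n); K=p["mtx"]
    s=np.array([(px[0]-K[0,2])/K[0,0],(px[1]-K[1,2])/K[1,1]]); u=s.copy()
    for _ in range(20): u=s/(1+p["k1"]*(u@u))
    return p,u
def ray(n,px):
    p,u=und(n,px); R=p["R"]; return -R.T@p["t"], R.T@np.array([u[0],u[1],1.])
def onz(n,px,z):
    o,d=ray(n,px); return o+d*(z-o[2])/d[2]
def tri(pts):
    A=np.zeros((3,3));b=np.zeros(3); rs=[]
    for n,px in pts:
        o,d=ray(n,px); d=d/np.linalg.norm(d); P=np.eye(3)-np.outer(d,d); A+=P;b+=P@o; rs.append((P,o))
    X=np.linalg.solve(A,b); return X,[float(np.linalg.norm(P@(X-o))) for P,o in rs]
def proj(n,X):
    p=camera_params(n); c=p["R"]@np.asarray(X,float)+p["t"]; u=c[:2]/c[2]; u=u*(1+p["k1"]*(u@u)); K=p["mtx"]
    return np.array([K[0,0]*u[0]+K[0,2],K[1,1]*u[1]+K[1,2]])
def blobs(img,lo,hi,amin=20):
    hsv=cv2.cvtColor(img,cv2.COLOR_RGB2HSV); m=cv2.inRange(hsv,lo,hi)
    n,l,s,c=cv2.connectedComponentsWithStats(m)
    return m,l,[(int(i),int(s[i,4]),c[i],s[i,:4]) for i in range(1,n) if s[i,4]>=amin]
E
python3 - <<'E'
from h import *
ims={n:cv2.cvtColor(cv2.imread(f"pics/{n}0.png"),cv2.COLOR_BGR2RGB) for n in("side","top")}
g={}
for n in ims:
    m,l,b=blobs(ims[n],(45,100,40),(80,255,255)); b.sort(key=lambda t:t[2][0]); g[n]=b
    for x in b: print(n,x[1],x[2].round(1),x[3])
for a,b in zip(g["side"],g["top"]):
    # top rim: cap top ellipse centre
    print(tri([("side",a[2]),("top",b[2])]), [onz("top",b[2],z)[:2].round(1) for z in (75,80)])
for n in ims:
    im=ims[n]; 
    m,l,b=blobs(im,(12,75,100),(28,255,255),500)
    for x in b:
        print("wood",n,x[1:]); cs,_=cv2.findContours((l==x[0]).astype(np.uint8),0,2); c=max(cs,key=cv2.contourArea)
        bx=cv2.approxPolyDP(c,6,True)[:,0]; print([ (tuple(map(int,q)),onz(n,q,16).round(0)[:2].tolist()) for q in bx])
    for hh in (((0,130,60),(6,255,255)),):
        m,l,b=blobs(im,*hh,300)
        for x in b:
            print("red",n,x[1:]); cs,_=cv2.findContours((l==x[0]).astype(np.uint8),0,2); c=max(cs,key=cv2.contourArea)
            bx=cv2.approxPolyDP(c,5,True)[:,0]; print([ (tuple(map(int,q)),onz(n,q,30).round(0)[:2].tolist()) for q in bx])
for k,(n,x0,y0,w,h,s) in enumerate([("top",235,195,195,90,4),("side",200,180,150,160,4)]):
    cv2.imwrite(f"pics/z{k}.png",cv2.resize(ims[n][y0:y0+h,x0:x0+w,::-1],None,fx=s,fy=s if k==0 else 3.7,interpolation=2))
E
```

```text
side 103 [239.2 199.3] [233 195  13  10]
side 132 [266.5 230.5] [260 225  14  12]
side 169 [298.2 271.8] [291 265  16  15]
top 142 [280.1 247.1] [274 241  14  13]
top 163 [334.6 237.4] [328 231  15  14]
top 163 [390.1 229. ] [383 223  15  14]
(array([517.60434294,  32.92938224,  77.19384878]), [0.7381530717993307, 0.7381530717994912]) [array([517. ,  33.1]), array([516.7,  33.1])]
(array([533.55168876, -73.32032255,  81.51103688]), [1.1123471892311216, 1.112347189231111]) [array([533. , -73.8]), array([532.6, -73.2])]
(array([ 547.11473989, -182.58099859,   79.18394079]), [1.082961024630383, 1.0829610246305652]) [array([ 546.4, -183.2]), array([ 546., -182.])]
wood side (2988, array([179.72757697,  88.56793842]), array([103,  62, 161,  58], dtype=int32))
[((263, 82), [802.0, 600.0]), ((125, 114), [353.0, 580.0]), ((126, 107), [362.0, 620.0]), ((258, 73), [811.0, 668.0]), ((242, 62), [791.0, 772.0]), ((121, 92), [361.0, 724.0]), ((103, 104), [299.0, 670.0]), ((109, 119), [306.0, 572.0])]
wood side (550, array([301.99090909, 141.37272727]), array([287, 128,  32,  28], dtype=int32))
[((
[... 1311 characters left out ...]
0824742]), array([244, 202, 177,  77], dtype=int32))
[((410, 202), [607.0, -243.0]), ((245, 228), [562.0, 105.0]), ((251, 277), [460.0, 95.0]), ((418, 251), [504.0, -253.0])]
wood top (1108, array([543.88718412, 379.69223827]), array([524, 343,  36,  77], dtype=int32))
[((524, 350), [298.0, -455.0]), ((549, 415), [171.0, -493.0]), ((559, 419), [163.0, -512.0]), ((559, 395), [209.0, -517.0]), ((538, 344), [309.0, -484.0])]
red top (3109, array([166.36088775, 242.22740431]), array([125, 204,  80,  77], dtype=int32))
[((147, 204), [616.0, 307.0]), ((131, 260), [501.0, 339.0]), ((129, 251), [520.0, 343.0]), ((125, 259), [504.0, 351.0]), ((184, 280), [458.0, 230.0]), ((204, 224), [571.0, 189.0])]
```

View pics/z0.png

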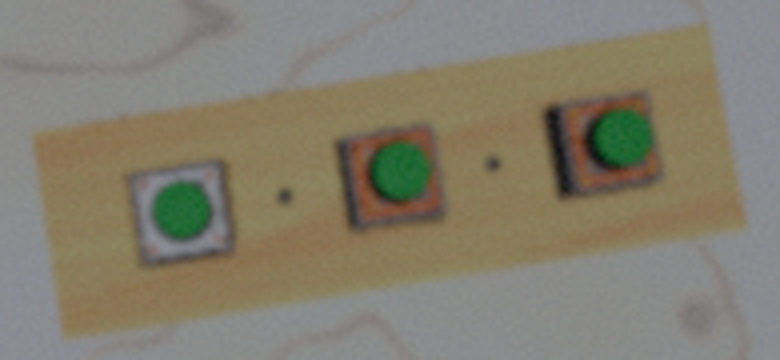

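View pics/z1.png

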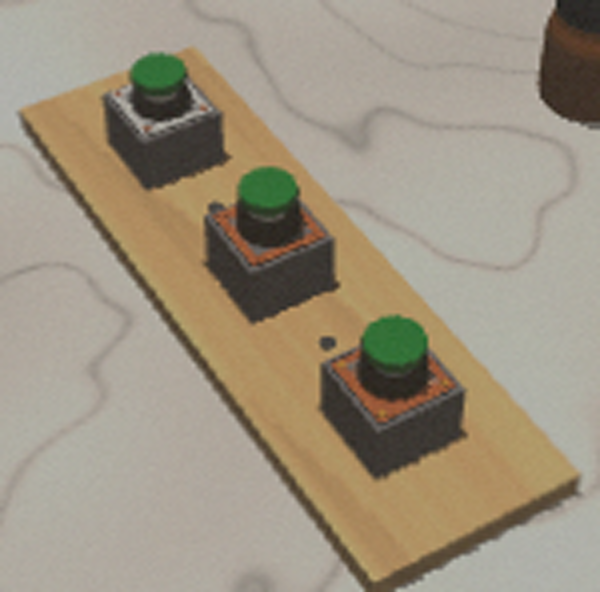

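The board centre is about (533.5,-74.5), yaw 7.6°. The cap positions agree with the 110 mm pitch to about 2 mm. The tray centre is about (537,269). I turn the tool to yaw 97.6 with the jaws shut.

```bash
python3 -m creep '{"offset":[[0,0,0],[0,0,0],[0,0,0],[0,0,0],[0,0,0]],"rotation":[[0,0,10.4],[0,0,10.4],[0,0,10.4],[0,0,10.4],[0,0,10.4]]}' 1 20
python3 -m creep '{"offset":[[0,0,0],[0,0,0]],"rotation":[[0,0,10],[0,0,0]]}'
cat > go.py <<'E'
import sys
from h import *
from scipy.spatial.transform import Rotation as Ro
s=env.state(); R=Ro.from_euler("xyz",s["ee_rot"],degrees=True)
t=np.array(list(map(float,sys.argv[1:4])))
print("t",s["time_s"],"pos",s["ee_pos"].round(1),"rot",s["ee_rot"].round(2),"F",s["force"].round(2),"w",round(s["gripper_width"],1))
print("tool shift m:",(R.inv().apply(t-s["ee_pos"])/1000).round(4))
E
python3 go.py 518 33.5 186
```

```text
time_s: 0.72
ee_pos: [200.2, 538.7, 186.0]
ee_rot: [-180.0, 0.0, 107.3]
force: [0.1, 0.7, -0.6]
gripper_width: 44.4
time_s: 0.98
ee_pos: [200.2, 538.7, 186.1]
ee_rot: [-180.0, 0.0, 97.7]
force: [-0.7, 0.1, 0.7]
gripper_width: 24.0
t 0.975 pos [200.2 538.7 186.1] rot [-1.7998e+02  4.0000e-02  9.7730e+01] F [-0.73  0.09  0.66] w 24.0
tool shift m: [-5.434e-01  2.469e-01  4.000e-04]
```

```bash
for i in 1 2; do python3 -m creep '{"offset":[[-0.0543,0.0247,0],[-0.0543,0.0247,0],[-0.0543,0.0247,0],[-0.0543,0.0247,0],[-0.0543,0.0247,0]],"rotation":[[0,0,0],[0,0,0],[0,0,0],[0,0,0],[0,0,0]]}' 1 20 ; done; python3 -m creep '{"offset":[[0,0,0],[0,0,0]],"rotation":[[0,0,0],[0,0,0]]}'; python3 go.py 518 33.5 92
```

```text
time_s: 1.6
ee_pos: [359.4, 284.6, 186.5]
ee_rot: [180.0, -0.0, 97.8]
force: [0.8, 0.5, 0.2]
gripper_width: 0.6
time_s: 2.22
ee_pos: [517.8, 31.7, 186.5]
ee_rot: [180.0, -0.0, 97.8]
force: [1.5, -0.2, 0.6]
gripper_width: 0.3
time_s: 2.48
ee_pos: [516.5, 33.7, 186.1]
ee_rot: [-179.9, -0.0, 97.7]
force: [-0.1, -0.8, 0.5]
gripper_width: 0.6
t 2.475 pos [516.5  33.7 186.1] rot [-1.7993e+02 -4.0000e-02  9.7670e+01] F [-0.07 -0.81  0.45] w 0.6
tool shift m: [-0.0005  0.0016  0.0941]
```

```bash
python3 -m creep '{"offset":[[0,0.001,0.04],[0,0,0.04],[0,0,0.013],[0,0,0]],"rotation":[[0,0,0],[0,0,0],[0,0,0],[0,0,0]]}'; python3 - <<'E'
from h import *
f=grab_frame("side"); cv2.imwrite("pics/s1.png",cv2.resize(f[120:320,170:370,::-1],None,fx=3,fy=3,interpolation=2))
f=grab_frame("top"); cv2.imwrite("pics/t1.png",cv2.resize(f[150:300,200:400,::-1],None,fx=3,fy=3,interpolation=2))
E
python3 go.py 517.5 33.5 92
```

```text
time_s: 2.98
ee_pos: [517.6, 34.6, 93.4]
ee_rot: [-180.0, -0.0, 97.7]
force: [1.0, -0.1, 0.8]
gripper_width: 0.6
t 3.075 pos [519.1  34.3  94.9] rot [179.84   0.    97.68] F [ 0.99 -0.05  0.35] w 0.7
tool shift m: [-0.0005 -0.0017  0.0029]
```

View pics/s1.png

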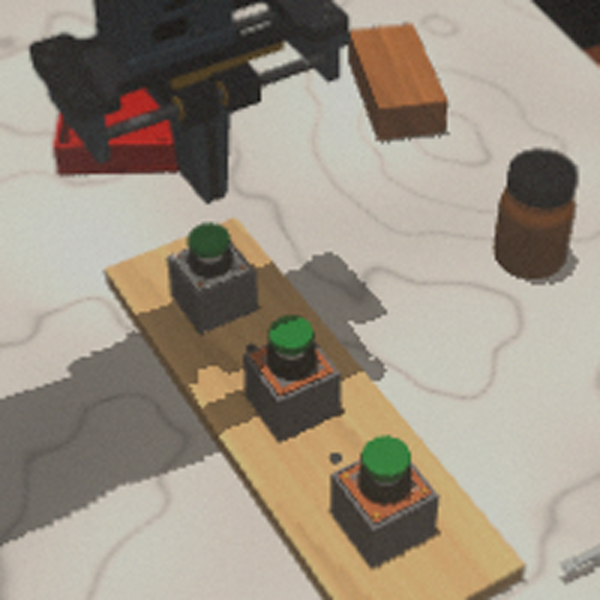

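View pics/t1.png

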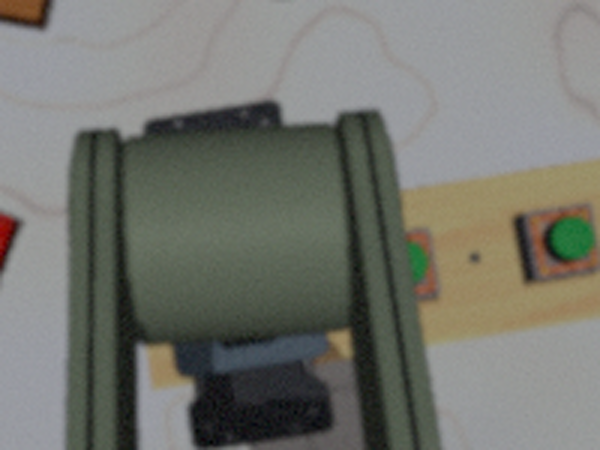

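```bash
python3 - <<'E'
from h import *
print(proj("side",(518.5,34.3,94)))
print(proj("side",(517.3,33,78)))
E
```

```text
[238.51524724 192.65964139]
[238.64199742 199.03577025]
```

The side view shows the fingertip's lower edge at about full-image (241,187). The TCP should project to (238.5,193), so the tip looks higher or further left than reported. I look again, larger.

```bash
python3 - <<'E'
from h import *
s=env.state(); print(s["ee_pos"],s["gripper_width"])
f=grab_frame("side"); c=f[130:230,190:290,::-1]; c=cv2.resize(c,None,fx=6,fy=6,interpolation=2)
p=proj("side",s["ee_pos"]); cv2.circle(c,(int((p[0]-190)*6),int((p[1]-130)*6)),4,(0,0,255),-1)
from scipy.spatial.transform import Rotation as Ro
R=Ro.from_euler("xyz",s["ee_rot"],degrees=True)
for a in(-16,16):
  for b in(-13.5,13.5):
    q=proj("side",s["ee_pos"]+R.apply([a,b,0])); cv2.circle(c,(int((q[0]-190)*6),int((q[1]-130)*6)),3,(0,255,255),-1)
cv2.imwrite("pics/s2.png",c)
E
```

```text
[519.08999124  34.25918432  94.90618918] 0.7019699729153229
```

View pics/s2.png

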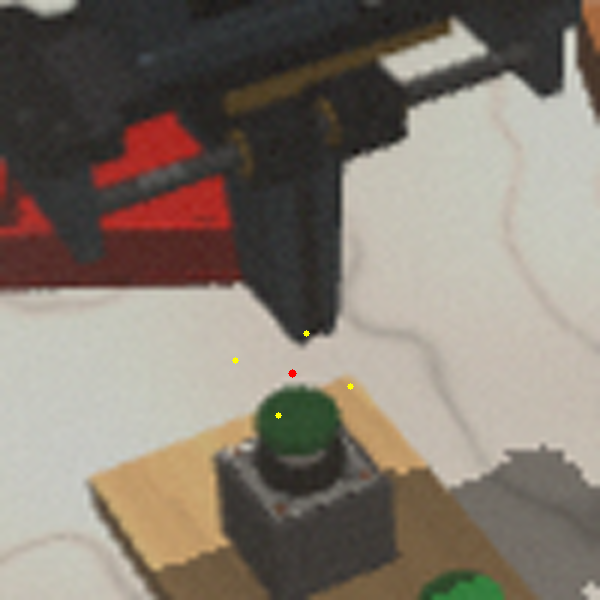

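```bash
python3 - <<'E'
from h import *
s=env.state();x,y,z=s["ee_pos"]
from scipy.spatial.transform import Rotation as Ro
R=Ro.from_euler("xyz",s["ee_rot"],degrees=True)
for h in (79,110,140):
    print(h,"top",proj("top",s["ee_pos"]+[0,0,h]).round(1),[proj("top",s["ee_pos"]+R.apply([0,b,-h])).round(1).tolist() for b in(-89,89)], "side",[proj("side",s["ee_pos"]+R.apply([0,b,-h])).round(1).tolist() for b in(-89,0,89)])
f=grab_frame("side"); cv2.imwrite("pics/s3.png",cv2.resize(f[0:250,100:400,::-1],None,fx=2.4,fy=2.4,interpolation=2))
f=grab_frame("top"); cv2.imwrite("pics/t3.png",cv2.resize(f[150:400,170:400,::-1],None,fx=2.4,fy=2.4,interpolation=2))
E
```

```text
79 top [279.5 242.6] [[287.8, 294.1], [271.4, 192.8]] side [[192.5, 176.8], [236.3, 161.0], [276.6, 146.7]]
110 top [279.4 241.4] [[288.2, 295.1], [271.0, 189.7]] side [[190.1, 163.2], [235.2, 147.6], [276.6, 133.5]]
140 top [279.4 240.2] [[288.5, 296.1], [270.7, 186.5]] side [[187.6, 149.2], [234.1, 133.9], [276.7, 120.0]]
```

View pics/s3.png

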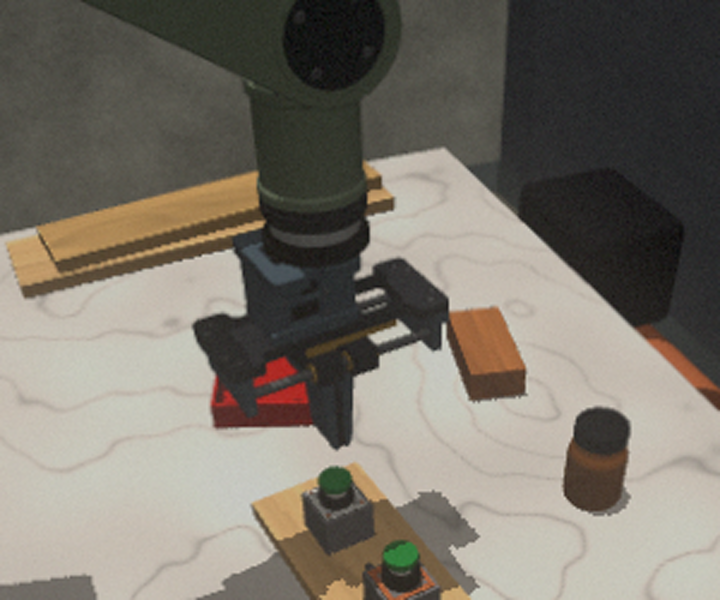

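View pics/t3.png

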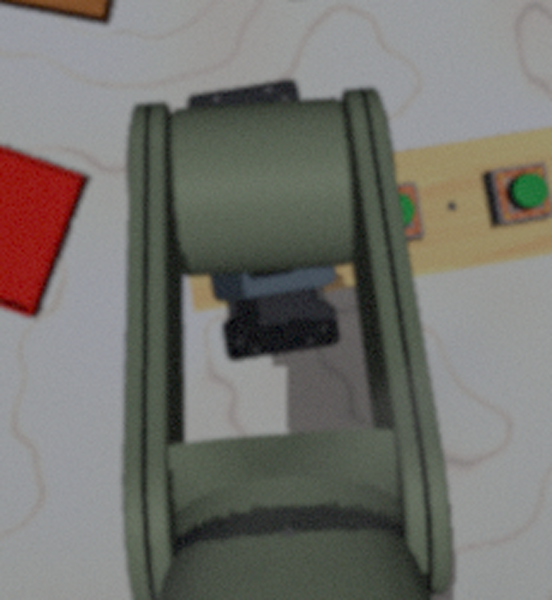

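Top view: the gripper body ends at about (288,298) and (272,187), as predicted, so xy is right. Side view: the tip appears about 9 px higher than predicted. I go down slowly under force feedback, looking as I go.

```bash
python3 -m creep '{"offset":[[0,-0.001,0.003],[0,0,0.003],[0,0,0]],"rotation":[[0,0,0],[0,0,0],[0,0,0]]}'; python3 - <<'E'
from h import *
s=env.state(); print(s["ee_pos"],s["force"])
f=grab_frame("side"); c=f[130:230,190:290,::-1]; c=cv2.resize(c,None,fx=6,fy=6,interpolation=2)
cv2.imwrite("pics/s4.png",c)
E
```

```text
time_s: 3.6
ee_pos: [516.8, 33.4, 87.2]
ee_rot: [-180.0, -0.0, 97.6]
force: [0.2, 0.1, -0.0]
gripper_width: 0.4
[516.8004869   33.43678814  87.15445126] [ 0.16922108  0.06136259 -0.01971853]
```

View pics/s4.png

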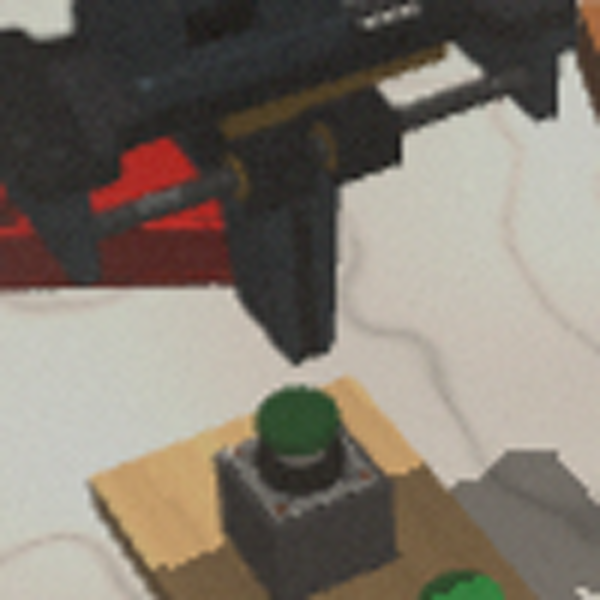

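Seen against the prediction, the body matches, but the drawn fingertip is about 10 px high, with its lower edge at crop y≈355 and the cap at (299,412). Contact will calibrate this, so I go down in fine steps and read the force.

```bash
python3 -m creep '{"offset":[[0,0,0.001],[0,0,0.001]],"rotation":[[0,0,0],[0,0,0]]}' | tr '\n' ' ';python3 -m creep '{"offset":[[0,0,0.001]],"rotation":[[0,0,0]]}'| tr '\n' ' '; python3 -m creep '{"offset":[[0,0,0.001]],"rotation":[[0,0,0]]}'| tr '\n' ' '; python3 -m creep '{"offset":[[0,0,0.001]],"rotation":[[0,0,0]]}'| tr '\n' ' '
```

```text
time_s: 3.9 ee_pos: [517.1, 33.5, 85.4] ee_rot: [180.0, -0.0, 97.6] force: [-0.7, 0.0, -0.2] gripper_width: 0.6 time_s: 4.03 ee_pos: [517.1, 33.5, 84.4] ee_rot: [-180.0, -0.0, 97.6] force: [1.0, -0.3, 0.2] gripper_width: 0.4 time_s: 4.15 ee_pos: [517.1, 33.5, 83.4] ee_rot: [-180.0, -0.0, 97.6] force: [0.2, 0.0, 1.3] gripper_width: 0.1 time_s: 4.28 ee_pos: [517.1, 33.5, 82.4] ee_rot: [180.0, -0.0, 97.6] force: [-0.1, -1.1, -0.2] gripper_width: 0.5
```

```bash
python3 - <<'E'
from h import *
print(proj("side",(200.3,539,186.5)))
c=cv2.imread("pics/side0.png")[0:120,0:140]; cv2.imwrite("pics/s5.png",cv2.resize(c,None,fx=5,fy=5))
E
```

```text
[51.05098257 76.80827143]
```

View pics/s5.png

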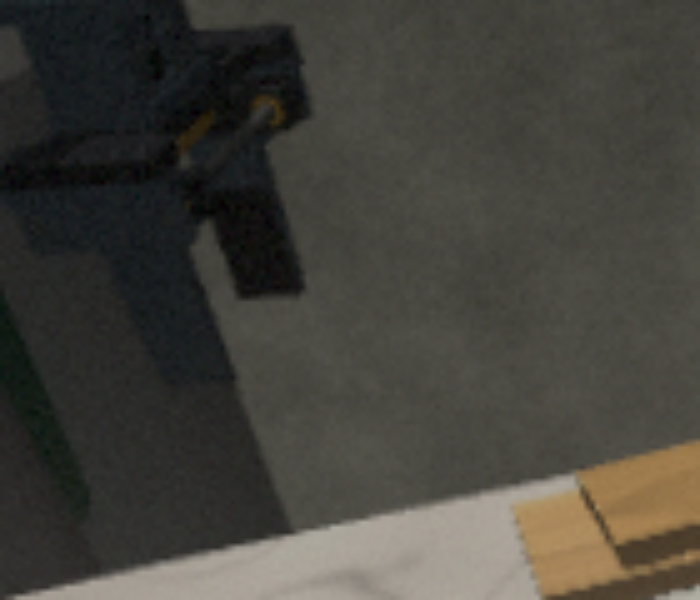

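At the start too, the drawn fingertips (47,68) sat about 9 px above the stated TCP (51,77). The tips may really lie higher than stated. I continue down, one row at a time.

```bash
python3 -m creep '{"offset":[[0,0,0.001]],"rotation":[[0,0,0]]}' | tr '\n' ' ';python3 -m creep '{"offset":[[0,0,0.001]],"rotation":[[0,0,0]]}'| tr '\n' ' '; python3 -m creep '{"offset":[[0,0,0.001]],"rotation":[[0,0,0]]}'| tr '\n' ' '
```

```text
time_s: 4.4 ee_pos: [517.1, 33.5, 81.4] ee_rot: [180.0, -0.0, 97.6] force: [-0.2, -0.1, 0.3] gripper_width: 0.1 time_s: 4.53 ee_pos: [517.1, 33.5, 80.4] ee_rot: [180.0, -0.0, 97.6] force: [-0.2, 0.0, -0.3] gripper_width: 0.1 time_s: 4.65 ee_pos: [517.1, 33.5, 79.4] ee_rot: [180.0, -0.0, 97.6] force: [0.7, -0.4, 0.6] gripper_width: 0.4
```

```bash
for i in 1 ; do python3 -m creep '{"offset":[[0,0,0.001]],"rotation":[[0,0,0]]}' | tr '\n' ' ';python3 -m creep '{"offset":[[0,0,0.001]],"rotation":[[0,0,0]]}'| tr '\n' ' '; done; python3 - <<'E'
from h import *
s=env.state(); print(s["ee_pos"],s["force"])
f=grab_frame("side"); c=f[130:230,190:290,::-1]; c=cv2.resize(c,None,fx=6,fy=6,interpolation=2)
cv2.imwrite("pics/s6.png",c)
E
```

```text
time_s: 4.78 ee_pos: [517.1, 33.5, 78.4] ee_rot: [180.0, -0.0, 97.6] force: [1.0, 0.0, -0.3] gripper_width: 0.7 time_s: 4.9 ee_pos: [517.1, 33.5, 77.4] ee_rot: [180.0, -0.0, 97.6] force: [-0.3, 0.1, 0.1] gripper_width: 0.4 [517.06740858  33.52694276  77.3569173 ] [-0.28848807  0.06686894  0.14319288]
```

View pics/s6.png

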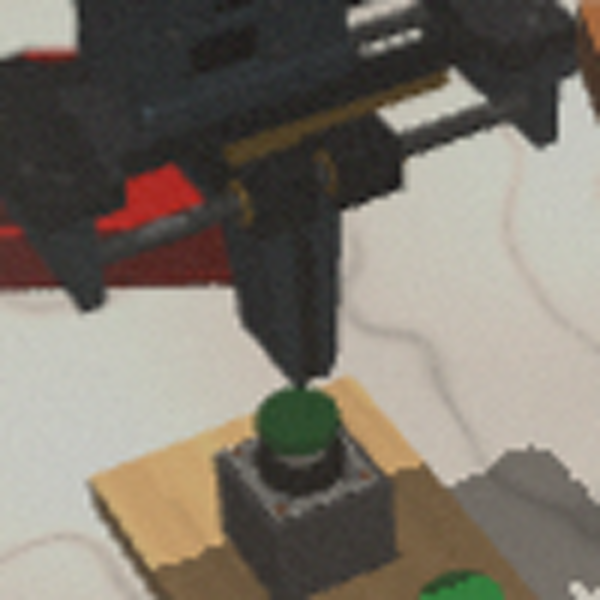

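In this view the tip's near edge (crop y≈385) is still about 17–20 mm short of touching, and the force is zero. I keep stepping.

```bash
python3 -m creep '{"offset":[[0,0,0.001]],"rotation":[[0,0,0]]}' | tr '\n' ' ';python3 -m creep '{"offset":[[0,0,0.001]],"rotation":[[0,0,0]]}'| tr '\n' ' '; python3 -m creep '{"offset":[[0,0,0.001]],"rotation":[[0,0,0]]}' | tr '\n' ' ';python3 -m creep '{"offset":[[0,0,0.001]],"rotation":[[0,0,0]]}'| tr '\n' ' ';
```

```text
time_s: 5.08 ee_pos: [517.1, 33.5, 76.4] ee_rot: [180.0, -0.0, 97.6] force: [-0.2, -0.1, 0.1] gripper_width: 0.6 time_s: 5.2 ee_pos: [517.1, 33.5, 75.4] ee_rot: [180.0, -0.0, 97.6] force: [-0.8, -0.3, -0.5] gripper_width: 0.6 time_s: 5.32 ee_pos: [517.1, 33.5, 74.4] ee_rot: [180.0, -0.0, 97.6] force: [-0.2, 0.5, -0.7] gripper_width: 0.3 time_s: 5.45 ee_pos: [517.1, 33.5, 73.4] ee_rot: [180.0, -0.0, 97.6] force: [-0.3, -0.1, 0.5] gripper_width: 0.4
```

```bash
python3 - <<'E'
from h import *
f=grab_frame("side"); c=f[130:230,190:290,::-1]; c=cv2.resize(c,None,fx=6,fy=6,interpolation=2)
cv2.imwrite("pics/s7.png",c)
f=grab_frame("top"); cv2.imwrite("pics/t7.png",cv2.resize(f[170:320,210:350,::-1],None,fx=4,fy=4,interpolation=2))
E
```

```text
(no output)
```

View pics/s7.png

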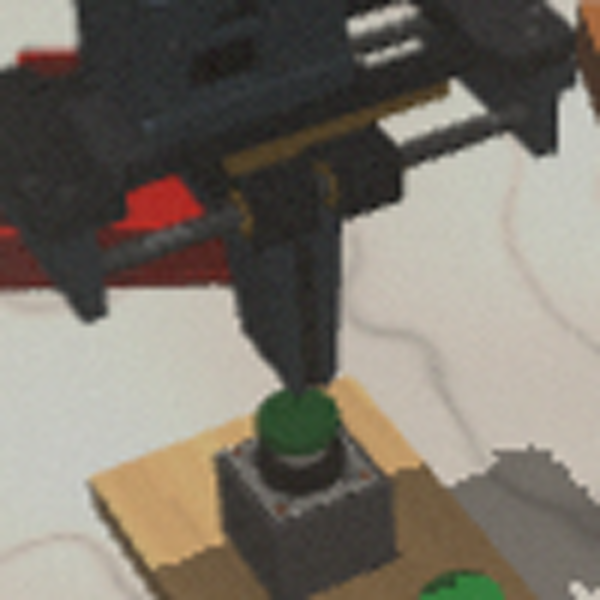

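View pics/t7.png

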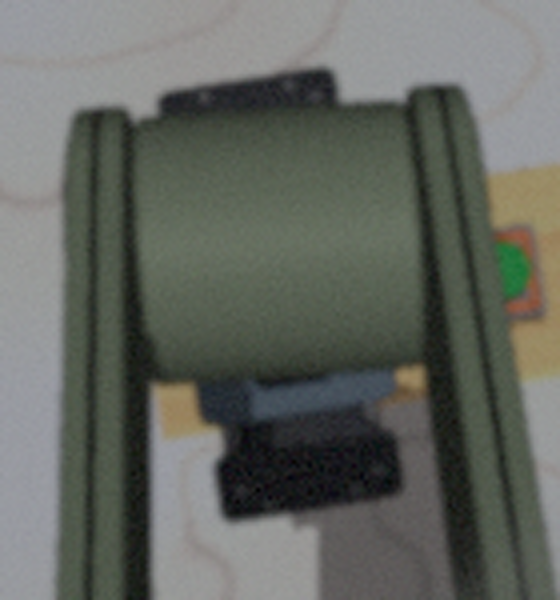

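The side view now has the tip's footprint centre near crop (287,355) and the cap at (299,415). The top view still confirms xy, with body ends at (288,296) and (271,191). So the real fingertip is about 20 mm above the reported TCP, and I should expect contact near a reading of 55–60.

```bash
python3 -m creep '{"offset":[[0,0,0.001],[0,0,0.001]],"rotation":[[0,0,0],[0,0,0]]}' | tr '\n' ' ';python3 -m creep '{"offset":[[0,0,0.001],[0,0,0.001]],"rotation":[[0,0,0],[0,0,0]]}' | tr '\n' ' '; python3 -m creep '{"offset":[[0,0,0.001],[0,0,0.001]],"rotation":[[0,0,0],[0,0,0]]}' | tr '\n' ' '
```

```text
time_s: 5.8 ee_pos: [517.1, 33.6, 71.4] ee_rot: [180.0, -0.0, 97.6] force: [-0.6, -0.3, -0.1] gripper_width: 0.4 time_s: 6.05 ee_pos: [517.1, 33.5, 69.4] ee_rot: [180.0, -0.0, 97.6] force: [0.2, 0.3, 1.0] gripper_width: 0.6 time_s: 6.3 ee_pos: [517.1, 33.5, 67.4] ee_rot: [180.0, -0.0, 97.6] force: [0.1, 0.3, 0.2] gripper_width: 0.6
```

```bash
python3 - <<'E'
from h import *
f=grab_frame("side"); c=f[130:230,190:290,::-1]; c=cv2.resize(c,None,fx=6,fy=6,interpolation=2)
cv2.imwrite("pics/s8.png",c)
E
```

```text
(no output)
```

View pics/s8.png

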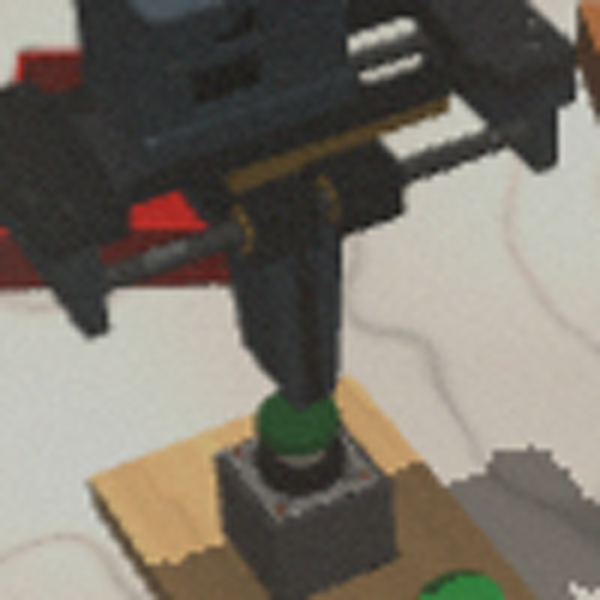

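The finger now covers the far part of the cap, at crop (302,405), so it is above the cap and not behind it. I continue in fine steps.

```bash
python3 -m creep '{"offset":[[0,0,0.001]],"rotation":[[0,0,0]]}' | grep -E "ee_pos|force" | tr '\n' ' ';python3 -m creep '{"offset":[[0,0,0.001]],"rotation":[[0,0,0]]}'| grep -E "ee_pos|force" |tr '\n' ' '; python3 -m creep '{"offset":[[0,0,0.001]],"rotation":[[0,0,0]]}' | grep -E "ee_pos|force" |tr '\n' ' ';python3 -m creep '{"offset":[[0,0,0.001]],"rotation":[[0,0,0]]}'| grep -E "ee_pos|force" |tr '\n' ' ';
```

```text
ee_pos: [517.1, 33.5, 66.4] force: [-0.2, -0.6, 0.3] ee_pos: [517.1, 33.5, 65.4] force: [0.9, -0.5, 0.5] ee_pos: [517.1, 33.5, 64.4] force: [0.9, -0.3, -0.9] ee_pos: [517.1, 33.5, 63.4] force: [-0.1, -0.1, 0.8]
```

```bash
python3 -m creep '{"offset":[[0,0,0.0005]],"rotation":[[0,0,0]]}' | grep -E "ee_pos|force" | tr '\n' ' ';python3 -m creep '{"offset":[[0,0,0.0005]],"rotation":[[0,0,0]]}'| grep -E "ee_pos|force" |tr '\n' ' '; python3 -m creep '{"offset":[[0,0,0.0005]],"rotation":[[0,0,0]]}' | grep -E "ee_pos|force" |tr '\n' ' ';python3 -m creep '{"offset":[[0,0,0.0005]],"rotation":[[0,0,0]]}'| grep -E "ee_pos|force" |tr '\n' ' ';
```

```text
ee_pos: [517.1, 33.5, 62.9] force: [0.1, 0.4, 0.3] ee_pos: [517.1, 33.5, 62.4] force: [-0.5, 0.9, 0.5] ee_pos: [517.1, 33.5, 61.9] force: [-0.3, -0.3, -0.0] ee_pos: [517.1, 33.5, 61.4] force: [-0.1, 0.6, 0.3]
```

```bash
python3 -m creep '{"offset":[[0,0,0.0005]],"rotation":[[0,0,0]]}' | grep -E "ee_pos|force" | tr '\n' ' ';python3 -m creep '{"offset":[[0,0,0.0005]],"rotation":[[0,0,0]]}'| grep -E "ee_pos|force" |tr '\n' ' '; python3 -m creep '{"offset":[[0,0,0.0005]],"rotation":[[0,0,0]]}' | grep -E "ee_pos|force" |tr '\n' ' ';python3 -m creep '{"offset":[[0,0,0.0005]],"rotation":[[0,0,0]]}'| grep -E "ee_pos|force" |tr '\n' ' ';
```

```text
ee_pos: [517.1, 33.5, 60.9] force: [-0.3, 0.0, -0.4] ee_pos: [517.0, 33.5, 60.4] force: [-0.1, 0.6, -0.7] ee_pos: [517.1, 33.5, 59.9] force: [0.3, -0.7, 0.8] ee_pos: [517.1, 33.5, 59.4] force: [0.5, -0.2, 0.3]
```

```bash
python3 -m creep '{"offset":[[0,0,0.0005]],"rotation":[[0,0,0]]}' | grep -E "ee_pos|force" | tr '\n' ' ';python3 -m creep '{"offset":[[0,0,0.0005]],"rotation":[[0,0,0]]}'| grep -E "ee_pos|force" |tr '\n' ' '; python3 - <<'E'
from h import *
f=grab_frame("side"); c=f[130:230,190:290,::-1]; c=cv2.resize(c,None,fx=6,fy=6,interpolation=2)
cv2.imwrite("pics/s9.png",c)
E
```

```text
ee_pos: [517.1, 33.5, 58.9] force: [-0.6, -0.1, 0.0] ee_pos: [517.1, 33.5, 58.4] force: [0.4, -0.1, 0.5]
```

View pics/s9.png

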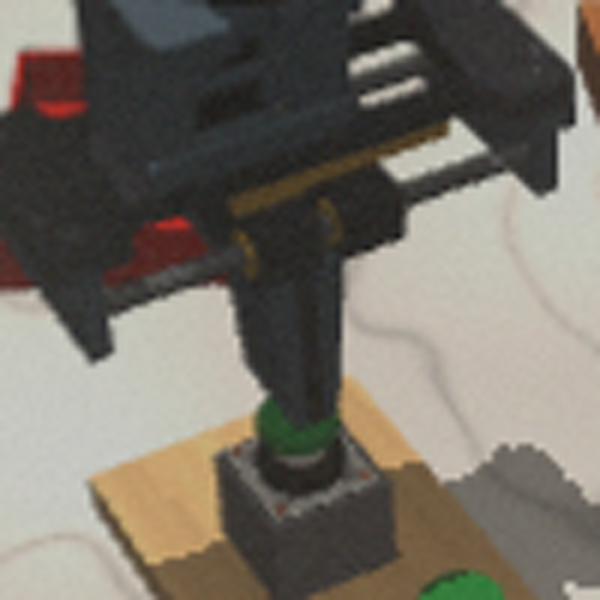

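The tip's near edge is at crop (318,425), and contact is expected near (321,440), about 5 mm more.

```bash
python3 -m creep '{"offset":[[0,0,0.0005]],"rotation":[[0,0,0]]}' | grep -E "ee_pos|force" | tr '\n' ' ';python3 -m creep '{"offset":[[0,0,0.0005]],"rotation":[[0,0,0]]}'| grep -E "ee_pos|force" |tr '\n' ' '; python3 -m creep '{"offset":[[0,0,0.0005]],"rotation":[[0,0,0]]}' | grep -E "ee_pos|force" |tr '\n' ' ';python3 -m creep '{"offset":[[0,0,0.0005]],"rotation":[[0,0,0]]}'| grep -E "ee_pos|force" |tr '\n' ' ';
```

```text
ee_pos: [517.1, 33.5, 58.0] force: [0.0, -0.1, 0.4] ee_pos: [517.1, 33.5, 57.4] force: [-0.2, 0.0, -0.1] ee_pos: [517.1, 33.5, 56.9] force: [0.1, 0.3, 0.3] ee_pos: [517.0, 33.6, 56.4] force: [-0.6, 0.7, -0.5]
```

```bash
python3 -m creep '{"offset":[[0,0,0.0005]],"rotation":[[0,0,0]]}' | grep -E "ee_pos|force" | tr '\n' ' ';python3 -m creep '{"offset":[[0,0,0.0005]],"rotation":[[0,0,0]]}'| grep -E "ee_pos|force" |tr '\n' ' '; python3 -m creep '{"offset":[[0,0,0.0005]],"rotation":[[0,0,0]]}' | grep -E "ee_pos|force" |tr '\n' ' ';
```

```text
ee_pos: [517.1, 33.5, 55.9] force: [-0.0, 0.4, 0.8] ee_pos: [517.1, 33.5, 55.4] force: [0.9, -0.1, 0.2] ee_pos: [517.1, 33.6, 54.9] force: [0.6, 0.6, -0.5]
```

```bash
python3 -m creep '{"offset":[[0,0,0.0005]],"rotation":[[0,0,0]]}' | grep -E "time|ee_pos|force" | tr '\n' ' ';python3 -m creep '{"offset":[[0,0,0.0005]],"rotation":[[0,0,0]]}'| grep -E "ee_pos|force" |tr '\n' ' '; python3 - <<'E'
from h import *
f=grab_frame("side"); c=f[130:230,190:290,::-1]; c=cv2.resize(c,None,fx=6,fy=6,interpolation=2)
cv2.imwrite("pics/s10.png",c)
E
```

```text
time_s: 9.15 ee_pos: [517.1, 33.5, 54.4] force: [-1.2, 1.1, -0.4] ee_pos: [517.1, 33.5, 53.9] force: [-0.0, -0.9, 0.2]
```

View pics/s10.png

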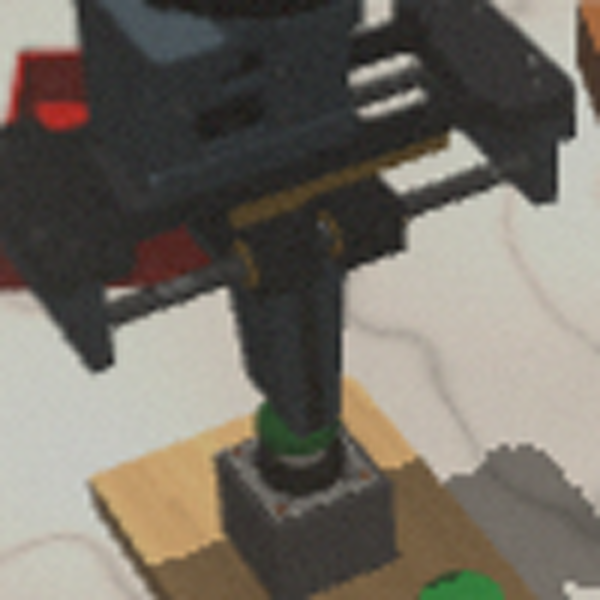

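```bash
python3 -m creep '{"offset":[[0,0,0.0005]],"rotation":[[0,0,0]]}' | grep -E "ee_pos|force" | tr '\n' ' ';python3 -m creep '{"offset":[[0,0,0.0005]],"rotation":[[0,0,0]]}'| grep -E "ee_pos|force" |tr '\n' ' '; python3 -m creep '{"offset":[[0,0,0.0005]],"rotation":[[0,0,0]]}' | grep -E "ee_pos|force" |tr '\n' ' ';
```

```text
ee_pos: [517.1, 33.5, 53.4] force: [0.1, -0.7, 0.3] ee_pos: [517.1, 33.5, 52.9] force: [0.5, 0.6, -0.6] ee_pos: [517.1, 33.5, 52.4] force: [-0.3, -0.1, -0.8]
```

```bash
python3 -m creep '{"offset":[[0,0,0.0005]],"rotation":[[0,0,0]]}' | grep -E "ee_pos|force" | tr '\n' ' ';python3 -m creep '{"offset":[[0,0,0.0005]],"rotation":[[0,0,0]]}'| grep -E "ee_pos|force" |tr '\n' ' '; python3 -m creep '{"offset":[[0,0,0.0005]],"rotation":[[0,0,0]]}' | grep -E "ee_pos|force" |tr '\n' ' ';
```

```text
ee_pos: [517.1, 33.5, 51.9] force: [0.2, -0.4, -0.8] ee_pos: [517.1, 33.5, 51.4] force: [-0.1, -0.7, 0.6] ee_pos: [517.1, 33.5, 51.2] force: [-0.3, -0.6, 4.5]
```

Contact: reported z is about 51.3 and the force is rising.

```bash
python3 -m creep '{"offset":[[0,0,0.0004]],"rotation":[[0,0,0]]}' | grep -E "ee_pos|force" | tr '\n' ' '
```

```text
ee_pos: [517.2, 33.5, 51.2] force: [-2.4, 0.1, 7.2]
```

```bash
python3 -m creep '{"offset":[[0,0,0.0004]],"rotation":[[0,0,0]]}' | grep -E "ee_pos|force" | tr '\n' ' '
```

```text
ee_pos: [517.2, 33.5, 51.1] force: [-3.2, -0.7, 9.6]
```

```bash
python3 -m creep '{"offset":[[0,0,0.0004]],"rotation":[[0,0,0]]}' | grep -E "ee_pos|force" | tr '\n' ' '
```

```text
ee_pos: [517.3, 33.6, 51.1] force: [-2.9, 0.2, 11.0]
```

```bash
python3 -m creep '{"offset":[[0,0,0.0004]],"rotation":[[0,0,0]]}' | grep -E "ee_pos|force" | tr '\n' ' '
```

```text
ee_pos: [517.3, 33.5, 50.8] force: [-1.5, 0.1, 10.5]
```

```bash
python3 -m creep '{"offset":[[0,0,0.0002]],"rotation":[[0,0,0]]}' | grep -E "ee_pos|force" | tr '\n' ' '
```

```text
ee_pos: [517.2, 33.5, 50.4] force: [-2.8, -0.7, 8.3]
```

```bash
python3 - <<'E'
from h import *
print(env.state()["time_s"],env.state()["torque"])
f=grab_frame("side"); c=f[130:230,190:290,::-1]; c=cv2.resize(c,None,fx=6,fy=6,interpolation=2)
cv2.imwrite("pics/s11.png",c)
E
```

```text
10.7 [-0.09250047  0.51069569 -0.01179912]
```

View pics/s11.png

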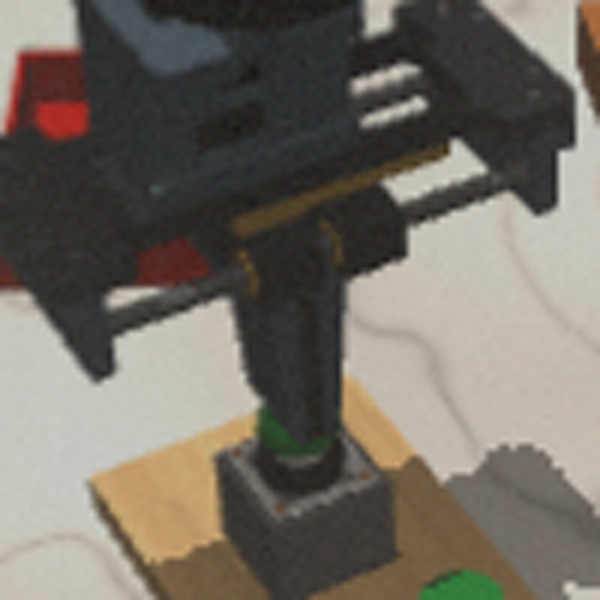

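The force peaked at about 11 N and is now falling, so the cap is giving way. The left switch is a stiff one. I push on to just past 4 mm of travel.

```bash
python3 -m creep '{"offset":[[0,0,0.0005],[0,0,0.0005]],"rotation":[[0,0,0],[0,0,0]]}' | grep -E "ee_pos|force" | tr '\n' ' '
```

```text
ee_pos: [517.2, 33.5, 48.9] force: [-0.1, 0.4, 4.6]
```

```bash
python3 -m creep '{"offset":[[0,0,0.0005],[0,0,0.0005]],"rotation":[[0,0,0],[0,0,0]]}' | grep -E "ee_pos|force" | tr '\n' ' '
```

```text
ee_pos: [517.1, 33.5, 47.0] force: [0.3, 0.2, 0.0]
```

The force went to zero at about 4.1 mm of travel: clicked. A small extra margin, then up, across to the middle, and a look.

```bash
python3 -m creep '{"offset":[[0,0,0.0005],[0,0,-0.025],[-0.055,0.001,0],[-0.054,0.001,0],[0,0,0]],"rotation":[[0,0,0],[0,0,0],[0,0,0],[0,0,0],[0,0,0]]}' | tr '\n' ' '; python3 - <<'E'
from h import *
f=grab_frame("side"); c=f[140:290,190:340,::-1]; c=cv2.resize(c,None,fx=4,fy=4,interpolation=2)
cv2.imwrite("pics/s12.png",c)
E
python3 go.py 533.3 -74 72
```

```text
time_s: 11.88 ee_pos: [534.1, -77.1, 71.4] ee_rot: [180.0, 0.0, 97.4] force: [0.6, 0.3, -0.3] gripper_width: 0.4 t 11.925 pos [533.5 -75.4  71.2] rot [-1.7998e+02 -3.0000e-02  9.7430e+01] F [-0.31  0.39  0.56] w 0.1
tool shift m: [ 0.0014  0.     -0.0008]
```

View pics/s12.png

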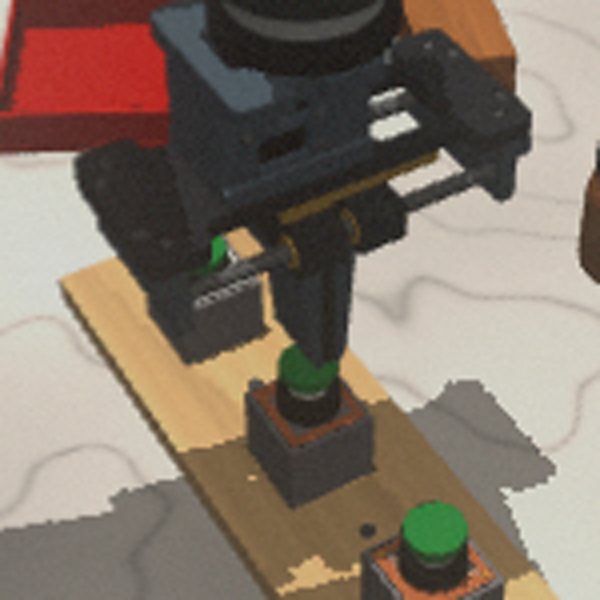

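The gripper stands over the middle switch, with the cap at crop (309,370) and the tip's near edge at (328,360), the same relation as on the left. I go down to about 62, then use fine steps.

```bash
python3 -m creep '{"offset":[[0,0,0.005],[0,0,0.004],[0,0,0]],"rotation":[[0,0,0],[0,0,0],[0,0,0]]}'| grep -E "ee_pos|force" | tr '\n' ' '
```

```text
ee_pos: [533.0, -73.2, 62.1] force: [0.3, -0.8, 1.1]
```

```bash
python3 -m creep '{"offset":[[0,0,0.0005]],"rotation":[[0,0,0]]}' | grep -E "ee_pos|force" | tr '\n' ' ';python3 -m creep '{"offset":[[0,0,0.0005]],"rotation":[[0,0,0]]}'| grep -E "ee_pos|force" |tr '\n' ' '; python3 -m creep '{"offset":[[0,0,0.0005]],"rotation":[[0,0,0]]}' | grep -E "ee_pos|force" |tr '\n' ' '; python3 -m creep '{"offset":[[0,0,0.0005]],"rotation":[[0,0,0]]}' | grep -E "ee_pos|force" |tr '\n' ' '
```

```text
ee_pos: [533.6, -73.7, 62.1] force: [0.0, 0.4, -0.3] ee_pos: [533.6, -74.0, 61.7] force: [-0.5, 0.2, -0.1] ee_pos: [533.6, -74.2, 61.2] force: [0.1, -0.1, 0.3] ee_pos: [533.5, -74.3, 60.7] force: [-0.1, -0.6, -0.3]
```

```bash
python3 -m creep '{"offset":[[0,0,0.0005]],"rotation":[[0,0,0]]}' | grep -E "ee_pos|force" | tr '\n' ' ';python3 -m creep '{"offset":[[0,0,0.0005]],"rotation":[[0,0,0]]}'| grep -E "ee_pos|force" |tr '\n' ' '; python3 -m creep '{"offset":[[0,0,0.0005]],"rotation":[[0,0,0]]}' | grep -E "ee_pos|force" |tr '\n' ' '; 
```

```text
ee_pos: [533.5, -74.3, 60.1] force: [-0.3, -0.3, -0.1] ee_pos: [533.5, -74.3, 59.6] force: [0.5, -0.4, 0.2] ee_pos: [533.5, -74.3, 59.1] force: [-1.2, 0.5, 0.6]
```

```bash
python3 -m creep '{"offset":[[0,0,0.0005]],"rotation":[[0,0,0]]}' | grep -E "ee_pos|force" | tr '\n' ' ';python3 -m creep '{"offset":[[0,0,0.0005]],"rotation":[[0,0,0]]}'| grep -E "ee_pos|force" |tr '\n' ' '; python3 -m creep '{"offset":[[0,0,0.0005]],"rotation":[[0,0,0]]}' | grep -E "ee_pos|force" |tr '\n' ' '; 
```

```text
ee_pos: [533.5, -74.3, 58.6] force: [-1.1, -0.5, 0.0] ee_pos: [533.5, -74.2, 58.1] force: [-0.4, 0.6, 0.5] ee_pos: [533.5, -74.2, 57.6] force: [0.2, -0.7, 1.1]
```

```bash
python3 -m creep '{"offset":[[0,0,0.0005]],"rotation":[[0,0,0]]}' | grep -E "ee_pos|force" | tr '\n' ' ';python3 -m creep '{"offset":[[0,0,0.0005]],"rotation":[[0,0,0]]}'| grep -E "ee_pos|force" |tr '\n' ' '; 
```

```text
ee_pos: [533.5, -74.2, 57.1] force: [-0.4, 0.1, 0.9] ee_pos: [533.5, -74.2, 56.6] force: [-0.8, 0.8, 0.3]
```

```bash
python3 -m creep '{"offset":[[0,0,0.0005]],"rotation":[[0,0,0]]}' | grep -E "ee_pos|force" | tr '\n' ' ';python3 -m creep '{"offset":[[0,0,0.0005]],"rotation":[[0,0,0]]}'| grep -E "ee_pos|force" |tr '\n' ' '; 
```

```text
ee_pos: [533.5, -74.3, 56.1] force: [-0.9, -0.9, 2.4] ee_pos: [533.6, -74.3, 56.0] force: [-1.3, 0.0, 4.9]
```

Contact at about 56.1.

```bash
python3 -m creep '{"offset":[[0,0,0.0004]],"rotation":[[0,0,0]]}' | grep -E "ee_pos|force" | tr '\n' ' '
```

```text
ee_pos: [533.6, -74.3, 55.7] force: [-1.6, 0.2, 4.0]
```

```bash
python3 -m creep '{"offset":[[0,0,0.0004]],"rotation":[[0,0,0]]}' | grep -E "ee_pos|force" | tr '\n' ' '
```

```text
ee_pos: [533.6, -74.3, 55.0] force: [-0.7, -0.6, 3.8]
```

```bash
python3 -m creep '{"offset":[[0,0,0.0004]],"rotation":[[0,0,0]]}' | grep -E "ee_pos|force" | tr '\n' ' '
```

```text
ee_pos: [533.5, -74.3, 54.4] force: [-0.2, 0.8, 2.2]
```

The middle switch peaked at about 4.9 N and is yielding, so it is the tired one. I finish its press. It clicks at a reading of about 52.

```bash
python3 -m creep '{"offset":[[0,0,0.0005],[0,0,0.0005],[0,0,0.0005]],"rotation":[[0,0,0],[0,0,0],[0,0,0]]}' | grep -E "ee_pos|force" | tr '\n' ' '
```

```text
ee_pos: [533.5, -74.2, 52.7] force: [-0.1, -0.1, 0.3]
```

```bash
python3 -m creep '{"offset":[[0,0,0.0005],[0,0,0.0005]],"rotation":[[0,0,0],[0,0,0]]}' | grep -E "ee_pos|force" | tr '\n' ' '
```

```text
ee_pos: [533.4, -74.2, 51.7] force: [0.5, 1.0, 0.7]
```

```bash
python3 -m creep '{"offset":[[0,0,0.0005],[0,0,0.0005],[0,0,-0.022],[-0.055,0,0],[-0.0545,-0.0005,0]],"rotation":[[0,0,0],[0,0,0],[0,0,0],[0,0,0],[0,0,0]]}' | grep -E "ee_pos|force" | tr '\n' ' ';  python3 -m creep '{"offset":[[0,0,0]],"rotation":[[0,0,0]]}' | tr '\n' ' '; python3 - <<'E'
from h import *
f=grab_frame("side"); c=f[170:320,190:340,::-1]; c=cv2.resize(c,None,fx=4,fy=4,interpolation=2)
cv2.imwrite("pics/s13.png",c)
E
python3 go.py 547.3 -182.8 64
```

```text
ee_pos: [548.1, -183.7, 73.5] force: [0.8, 0.5, -0.6] time_s: 15.8 ee_pos: [548.1, -186.1, 72.9] ee_rot: [179.9, 0.1, 97.4] force: [-0.4, -0.0, -0.0] gripper_width: 0.3 t 15.85 pos [ 547.4 -184.1   72.7] rot [-1.800e+02 -2.000e-02  9.745e+01] F [-0.79  0.31  0.76] w 0.3
tool shift m: [0.0013 0.0001 0.0087]
```

View pics/s13.png

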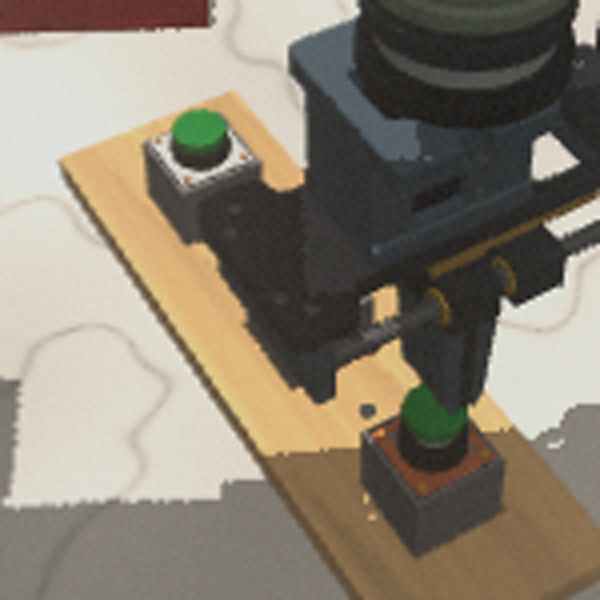

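The left cap is down: now at (240,203), previously (239,199). The tip is over the right cap, at crop (433,410). Going down.

```bash
python3 -m creep '{"offset":[[0.001,0,0.006],[0,0,0.006],[0,0,0]],"rotation":[[0,0,0],[0,0,0],[0,0,0]]}'| grep -E "ee_pos|force" | tr '\n' ' '
```

```text
ee_pos: [546.8, -180.7, 60.1] force: [-0.2, 0.6, -0.2]
```

```bash
python3 -m creep '{"offset":[[0,0,0.0005]],"rotation":[[0,0,0]]}' | grep -E "ee_pos|force" | tr '\n' ' ';python3 -m creep '{"offset":[[0,0,0.0005]],"rotation":[[0,0,0]]}'| grep -E "ee_pos|force" |tr '\n' ' '; python3 -m creep '{"offset":[[0,0,0.0005]],"rotation":[[0,0,0]]}' | grep -E "ee_pos|force" |tr '\n' ' '; 
```

```text
ee_pos: [547.5, -181.3, 60.4] force: [1.0, -0.5, -0.3] ee_pos: [547.6, -181.7, 60.1] force: [-0.0, 0.1, -0.3] ee_pos: [547.5, -181.8, 59.6] force: [0.2, 0.9, -0.3]
```

```bash
python3 -m creep '{"offset":[[0,0,0.0005]],"rotation":[[0,0,0]]}' | grep -E "ee_pos|force" | tr '\n' ' ';python3 -m creep '{"offset":[[0,0,0.0005]],"rotation":[[0,0,0]]}'| grep -E "ee_pos|force" |tr '\n' ' '; python3 -m creep '{"offset":[[0,0,0.0005]],"rotation":[[0,0,0]]}' | grep -E "ee_pos|force" |tr '\n' ' '; 
```

```text
ee_pos: [547.4, -181.9, 59.0] force: [0.0, 0.5, -0.0] ee_pos: [547.4, -181.9, 58.4] force: [-0.1, 0.1, -0.7] ee_pos: [547.4, -181.9, 57.9] force: [-0.1, 0.5, 0.4]
```

```bash
python3 -m creep '{"offset":[[0,0,0.0005]],"rotation":[[0,0,0]]}' | grep -E "ee_pos|force" | tr '\n' ' ';python3 -m creep '{"offset":[[0,0,0.0005]],"rotation":[[0,0,0]]}'| grep -E "ee_pos|force" |tr '\n' ' '; 
```

```text
ee_pos: [547.4, -181.9, 57.4] force: [1.4, 0.2, -0.5] ee_pos: [547.4, -181.8, 56.9] force: [0.3, -0.9, -0.0]
```

```bash
python3 -m creep '{"offset":[[0,0,0.0005]],"rotation":[[0,0,0]]}' | grep -E "ee_pos|force" | tr '\n' ' ';python3 -m creep '{"offset":[[0,0,0.0005]],"rotation":[[0,0,0]]}'| grep -E "ee_pos|force" |tr '\n' ' '; python3 -m creep '{"offset":[[0,0,0.0005]],"rotation":[[0,0,0]]}' | grep -E "ee_pos|force" |tr '\n' ' '; 
```

```text
ee_pos: [547.4, -181.8, 56.4] force: [-0.5, -0.2, -1.0] ee_pos: [547.4, -181.9, 55.9] force: [-0.6, -0.3, 0.0] ee_pos: [547.4, -181.8, 55.4] force: [0.3, 0.5, -0.2]
```

```bash
python3 -m creep '{"offset":[[0,0,0.0005]],"rotation":[[0,0,0]]}' | grep -E "ee_pos|force" | tr '\n' ' ';python3 -m creep '{"offset":[[0,0,0.0005]],"rotation":[[0,0,0]]}'| grep -E "ee_pos|force" |tr '\n' ' ' 
```

```text
ee_pos: [547.4, -181.8, 54.9] force: [0.3, 0.0, -0.2] ee_pos: [547.4, -181.9, 54.4] force: [-0.5, 0.1, 0.1]
```

```bash
python3 -m creep '{"offset":[[0,0,0.0005]],"rotation":[[0,0,0]]}' | grep -E "ee_pos|force" | tr '\n' ' ';python3 -m creep '{"offset":[[0,0,0.0005]],"rotation":[[0,0,0]]}'| grep -E "ee_pos|force" |tr '\n' ' '; 
```

```text
ee_pos: [547.5, -181.9, 54.2] force: [-1.6, 0.1, 4.3] ee_pos: [547.5, -181.9, 54.2] force: [-2.4, 1.1, 7.6]
```

Contact at about 54.2, and the force is already 7.6 N, above the middle switch. Continuing.

```bash
python3 -m creep '{"offset":[[0,0,0.0004]],"rotation":[[0,0,0]]}' | grep -E "ee_pos|force" | tr '\n' ' ';
```

```text
ee_pos: [547.6, -181.9, 54.2] force: [-3.4, 0.2, 9.1]
```

```bash
python3 -m creep '{"offset":[[0,0,0.0004]],"rotation":[[0,0,0]]}' | grep -E "ee_pos|force" | tr '\n' ' ';
```

```text
ee_pos: [547.7, -181.9, 54.2] force: [-2.8, 1.0, 10.6]
```

```bash
python3 -m creep '{"offset":[[0,0,0.0004]],"rotation":[[0,0,0]]}' | grep -E "ee_pos|force" | tr '\n' ' ';
```

```text
ee_pos: [547.7, -181.9, 54.0] force: [-2.7, 1.6, 10.4]
```

```bash
python3 -m creep '{"offset":[[0,0,0.0004]],"rotation":[[0,0,0]]}' | grep -E "ee_pos|force" | tr '\n' ' ';
```

```text
ee_pos: [547.6, -181.9, 53.4] force: [-2.4, 0.6, 8.7]
```

It peaked at about 10.6 N and is yielding. I finish the press, with the click expected at a reading of about 50.

```bash
python3 -m creep '{"offset":[[0,0,0.0005],[0,0,0.0005]],"rotation":[[0,0,0],[0,0,0]]}' | grep -E "ee_pos|force" | tr '\n' ' '
```

```text
ee_pos: [547.5, -181.9, 51.7] force: [-1.3, 0.6, 4.3]
```

```bash
python3 -m creep '{"offset":[[0,0,0.0005],[0,0,0.0005]],"rotation":[[0,0,0],[0,0,0]]}' | grep -E "ee_pos|force" | tr '\n' ' '
```

```text
ee_pos: [547.4, -181.8, 49.5] force: [-0.0, -1.0, -1.1]
```

```bash
python3 -m creep '{"offset":[[0,0,0.0005],[0,0,0.0005]],"rotation":[[0,0,0],[0,0,0]]}' | grep -E "ee_pos|force" | tr '\n' ' '
```

```text
ee_pos: [547.3, -181.8, 48.5] force: [0.0, 0.5, 0.6]
```

It clicked, with force zero. Peaks were left about 11.0 N, middle about 4.9 N and right about 10.6 N, so the middle one goes to the tray. I raise, go back over the middle, open, and check all the caps.

```bash
python3 -m creep '{"offset":[[0,0,-0.05],[0.0545,0,0],[0.054,0.0005,0],[0,0,0],[0,0,0]],"rotation":[[0,0,0],[0,0,0],[0,0,0],[0,0,0],[0,0,0]]}' 0 25| grep -E "ee_pos|force" | tr '\n' ' ';  python3 -m creep '{"offset":[[0,0,0],[0,0,0],[0,0,0]],"rotation":[[0,0,0],[0,0,0],[0,0,0]]}' | tr '\n' ' '; python3 - <<'E'
from h import *
f=grab_frame("side"); c=f[150:300,190:340,::-1]; c=cv2.resize(c,None,fx=4,fy=4,interpolation=2)
cv2.imwrite("pics/s14.png",c)
E
python3 go.py 533.4 -74.2 0
```

```text
ee_pos: [533.8, -74.6, 98.9] force: [0.0, -0.2, -0.2] time_s: 20.35 ee_pos: [533.5, -74.9, 98.7] ee_rot: [-180.0, -0.0, 97.5] force: [-0.0, 0.1, 0.0] gripper_width: 77.6 t 20.4 pos [533.5 -74.8  98.7] rot [-179.99   -0.     97.57] F [ 0.07 -0.48 -0.1 ] w 81.7
tool shift m: [ 0.0006 -0.      0.0987]
```

View pics/s14.png

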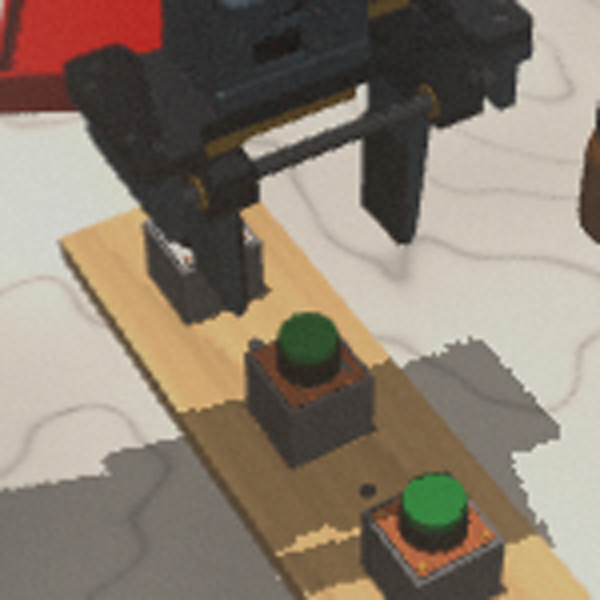

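The middle and right caps are down, at crop (309,337) and (435,500), and the open fingers straddle the middle box. I go down partway.

```bash
python3 -m creep '{"offset":[[0.0005,0,0.03],[0,0,0.03],[0,0,0.01],[0,0,0]],"rotation":[[0,0,0],[0,0,0],[0,0,0],[0,0,0]]}' | tr '\n' ' '; python3 - <<'E'
from h import *
f=grab_frame("side"); c=f[150:300,190:340,::-1]; c=cv2.resize(c,None,fx=4,fy=4,interpolation=2)
cv2.imwrite("pics/s15.png",c)
E
python3 go.py 533.4 -74.2 0
```

```text
time_s: 20.9 ee_pos: [533.4, -73.8, 28.7] ee_rot: [-180.0, -0.0, 97.6] force: [0.3, 0.4, 0.5] gripper_width: 91.3 t 20.95 pos [534.  -73.9  29.4] rot [1.7995e+02 1.0000e-02 9.7610e+01] F [-0.06 -0.56  0.27] w 91.1
tool shift m: [-0.0002 -0.0007  0.0294]
```

View pics/s15.png

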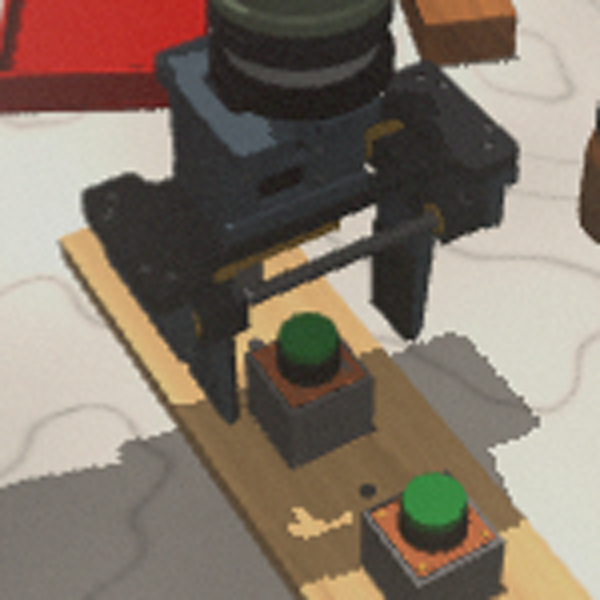

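The fingers straddle the box with the cap clear. I lower the rest, watching the force.

```bash
python3 -m creep '{"offset":[[0,0,0.01],[0,0,0.007],[0,0,0.003]],"rotation":[[0,0,0],[0,0,0],[0,0,0]]}' | grep -E "ee_pos|force" | tr '\n' ' '; python3 -m creep '{"offset":[[0,0,0.003],[0,0,0.003],[0,0,0.002],[0,0,0]],"rotation":[[0,0,0],[0,0,0],[0,0,0],[0,0,0]]}' | grep -E "ee_pos|force" | tr '\n' ' '; python3 - <<'E'
from h import *
f=grab_frame("side"); c=f[150:300,190:340,::-1]; c=cv2.resize(c,None,fx=4,fy=4,interpolation=2)
cv2.imwrite("pics/s16.png",c)
E
python3 go.py 533.4 -74.2 0
```

```text
ee_pos: [533.1, -73.7, 8.4] force: [1.0, 0.6, 0.0] ee_pos: [533.4, -73.7, 0.7] force: [-0.0, 0.7, -0.4] t 21.875 pos [533.5 -73.7   0.8] rot [179.99  -0.    97.62] F [-0.33  0.61  0.12] w 91.5
tool shift m: [-0.0004 -0.0001  0.0008]
```

View pics/s16.png

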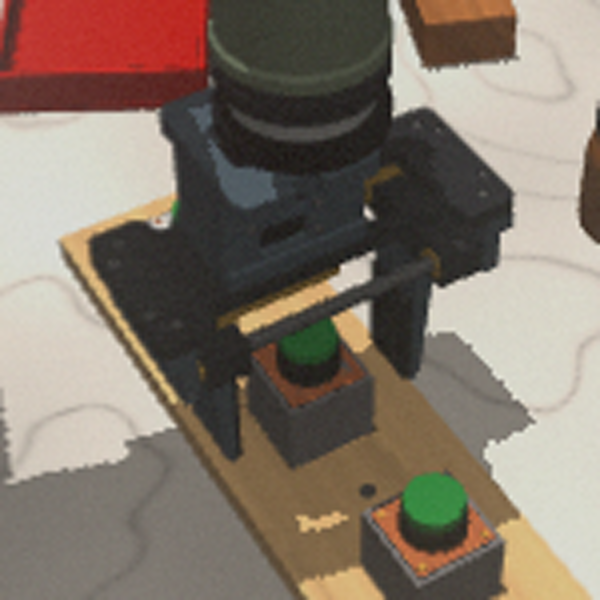

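The fingertips are still above the board and overlap the lower half of the box. Closing with 25 N.

```bash
python3 -m creep '{"offset":[[0,0,0],[0,0,0],[0,0,0],[0,0,0],[0,0,0]],"rotation":[[0,0,0],[0,0,0],[0,0,0],[0,0,0],[0,0,0]]}' 1 25 | tr '\n' ' ';  python3 -m creep '{"offset":[[0,0,0],[0,0,0]],"rotation":[[0,0,0],[0,0,0]]}' | tr '\n' ' '
```

```text
time_s: 22.5 ee_pos: [533.3, -73.8, 0.8] ee_rot: [-180.0, -0.0, 97.6] force: [0.8, -0.2, 1.1] gripper_width: 46.0 time_s: 22.75 ee_pos: [533.4, -73.8, 0.8] ee_rot: [-180.0, -0.0, 97.6] force: [-0.6, -0.1, 0.5] gripper_width: 46.2
```

Gripped, width 46.2. Lifting gently.

```bash
python3 -m creep '{"offset":[[0,0,-0.002],[0,0,-0.004],[0,0,-0.006],[0,0,-0.01],[0,0,-0.015]],"rotation":[[0,0,0],[0,0,0],[0,0,0],[0,0,0],[0,0,0]]}' | tr '\n' ' ';  python3 -m creep '{"offset":[[0,0,-0.02],[0,0,-0.02],[0,0,-0.013],[0,0,0]],"rotation":[[0,0,0],[0,0,0],[0,0,0],[0,0,0]]}' | tr '\n' ' ' ; python3 - <<'E'
from h import *
f=grab_frame("side"); c=f[100:300,170:370,::-1]; c=cv2.resize(c,None,fx=3,fy=3,interpolation=2)
cv2.imwrite("pics/s17.png",c)
f=grab_frame("top"); cv2.imwrite("pics/t17.png",f[:,:,::-1])
m,l,b=blobs(f,(0,130,60),(6,255,255),300)
for x in b: print(x[1:],onz("top",x[2],30),onz("top",x[2],4))
E
python3 go.py 537 269 90
```

```text
time_s: 23.38 ee_pos: [533.2, -73.7, 38.6] ee_rot: [-180.0, -0.0, 97.6] force: [-1.0, 0.4, -4.0] gripper_width: 46.0 time_s: 23.88 ee_pos: [534.2, -73.9, 92.2] ee_rot: [179.8, 0.0, 97.6] force: [-0.7, -0.1, -4.6] gripper_width: 46.0 (3469, array([165.70423753, 241.99711732]), array([125, 204,  80,  77], dtype=int32)) [536.30631588 267.8770355   30.        ] [538.21060806 274.38104469   4.        ]
t 23.975 pos [533.  -73.7  90.5] rot [-1.7996e+02 -2.0000e-02  9.7620e+01] F [-0.07 -0.06 -3.44] w 46.1
tool shift m: [0.3391 0.0494 0.0006]
```

View pics/s17.png

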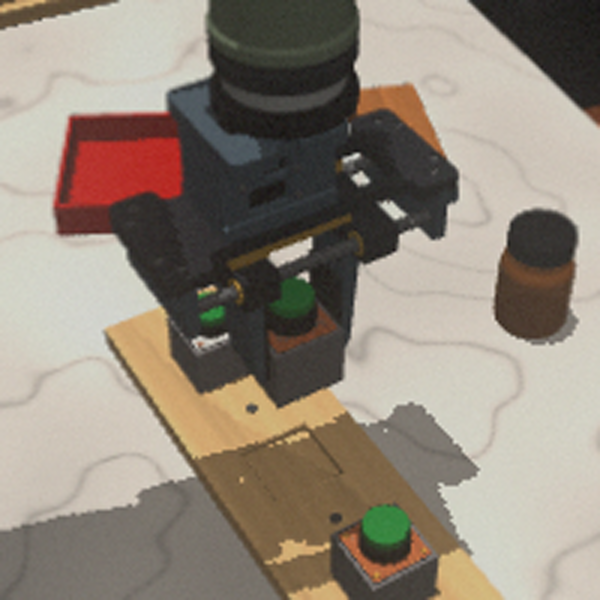

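View pics/t17.png

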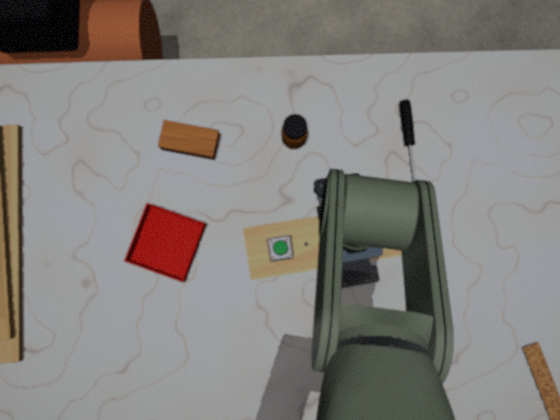

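The switch is held upright, at crop (305,360), with its socket empty; the weight reading is about −4 N. The tray centre is about (537,269), consistent with both corners and centroid. Moving across.

```bash
python3 -m creep '{"offset":[[0.025,0.0035,0],[0.0475,0.007,0],[0.0485,0.007,0],[0.0485,0.007,0],[0.0485,0.007,0]],"rotation":[[0,0,0],[0,0,0],[0,0,0],[0,0,0],[0,0,0]]}' | grep -E "ee_pos|force" | tr '\n' ' ';  python3 -m creep '{"offset":[[0.0485,0.007,0],[0.0485,0.007,0],[0.025,0.004,0],[0,0,0],[0,0,0]],"rotation":[[0,0,0],[0,0,0],[0,0,0],[0,0,0],[0,0,0]]}' | tr '\n' ' ' ; python3 go.py 537 269 -5; python3 - <<'E'
from h import *
f=grab_frame("side"); c=f[60:210,140:290,::-1]; c=cv2.resize(c,None,fx=4,fy=4,interpolation=2)
cv2.imwrite("pics/s18.png",c)
E
```

```text
ee_pos: [535.0, 147.8, 89.8] force: [0.8, -0.1, -3.9] time_s: 25.22 ee_pos: [536.7, 268.9, 89.9] ee_rot: [-179.9, 0.1, 97.6] force: [-0.0, 0.2, -4.0] gripper_width: 45.8 t 25.225 pos [536.7 268.9  89.9] rot [-1.7987e+02  7.0000e-02  9.7620e+01] F [-0.05  0.17 -4.04] w 45.8
tool shift m: [0.0001 0.0005 0.0949]
```

View pics/s18.png

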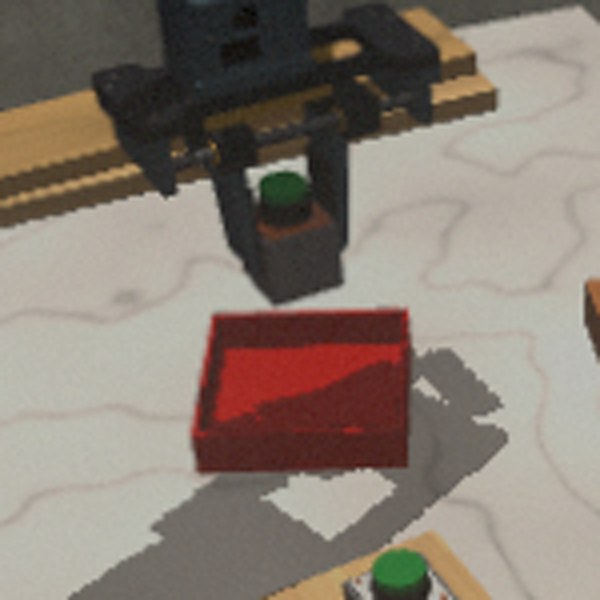

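The switch hangs upright above the tray, with its underside at crop (290,295). Lowering.

```bash
python3 -m creep '{"offset":[[0,0,0.02],[0,0,0.03],[0,0,0.025],[0,0,0.007],[0,0,0]],"rotation":[[0,0,0],[0,0,0],[0,0,0],[0,0,0],[0,0,0]]}' | tr '\n' ' '; python3 - <<'E'
from h import *
f=grab_frame("side"); c=f[60:210,140:290,::-1]; c=cv2.resize(c,None,fx=4,fy=4,interpolation=2)
cv2.imwrite("pics/s19.png",c)
E
python3 go.py 537 269 -5
```

```text
time_s: 25.9 ee_pos: [537.7, 269.2, 9.0] ee_rot: [-180.0, 0.0, 97.6] force: [-0.1, -0.7, -3.3] gripper_width: 46.0 t 25.95 pos [538.2 269.6   9.7] rot [ 1.7992e+02 -3.0000e-02  9.7570e+01] F [ 0.92  0.66 -3.66] w 45.9
tool shift m: [-0.0005 -0.0013  0.0147]
```

View pics/s19.png

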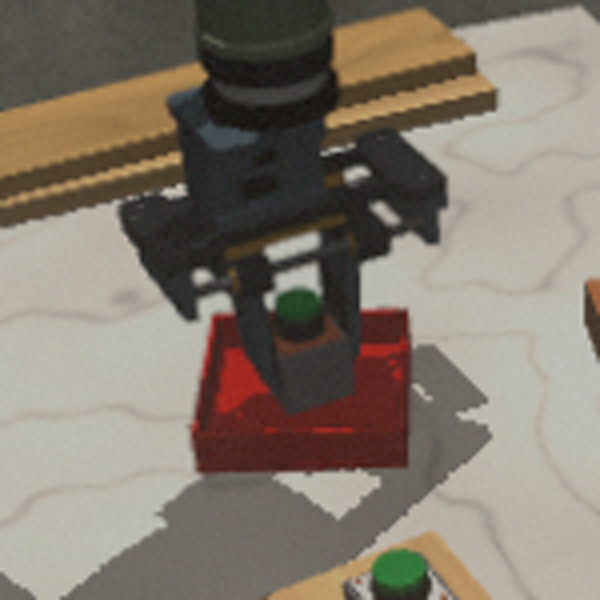

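```bash
python3 -m creep '{"offset":[[0,0,0.005],[0,0,0.004],[0,0,0.002],[0,0,0.001],[0,0,0]],"rotation":[[0,0,0],[0,0,0],[0,0,0],[0,0,0],[0,0,0]]}' | grep -E "ee_pos|force" | tr '\n' ' ';python3 -m creep '{"offset":[[0,0,0.0005],[0,0,0]],"rotation":[[0,0,0],[0,0,0]]}' | grep -E "ee_pos|force" | tr '\n' ' '
```

```text
ee_pos: [537.4, 269.9, -3.2] force: [0.3, 0.7, -4.3] ee_pos: [537.5, 269.8, -3.6] force: [-0.8, -0.2, -3.9]
```

```bash
python3 -m creep '{"offset":[[0,0,0.0005],[0,0,0]],"rotation":[[0,0,0],[0,0,0]]}' | grep -E "ee_pos|force" | tr '\n' ' ';python3 -m creep '{"offset":[[0,0,0.0005],[0,0,0]],"rotation":[[0,0,0],[0,0,0]]}' | grep -E "ee_pos|force" | tr '\n' ' '
```

```text
ee_pos: [537.4, 269.8, -4.2] force: [0.4, -0.8, -4.0] ee_pos: [537.4, 269.8, -4.7] force: [-0.7, -0.3, -3.7]
```

```bash
python3 -m creep '{"offset":[[0,0,0.0005],[0,0,0]],"rotation":[[0,0,0],[0,0,0]]}' | grep -E "ee_pos|force" | tr '\n' ' '
```

```text
ee_pos: [537.5, 269.9, -5.1] force: [-0.2, -0.4, -3.6]
```

```bash
python3 -m creep '{"offset":[[0,0,0.0004],[0,0,0]],"rotation":[[0,0,0],[0,0,0]]}' | grep -E "ee_pos|force" | tr '\n' ' '
```

```text
ee_pos: [537.5, 269.8, -5.1] force: [-1.8, -1.0, 0.4]
```

```bash
python3 -m creep '{"offset":[[0,0,0.0004],[0,0,0]],"rotation":[[0,0,0],[0,0,0]]}' | grep -E "ee_pos|force" | tr '\n' ' '
```

```text
ee_pos: [537.5, 269.8, -5.2] force: [-3.2, -1.1, 5.5]
```

It is down on the floor at a reading of −5.1; I had predicted −5.2. I ease off slightly and open partway.

```bash
python3 -m creep '{"offset":[[0,0,-0.0005],[0,0,0],[0,0,0],[0,0,0],[0,0,0]],"rotation":[[0,0,0],[0,0,0],[0,0,0],[0,0,0],[0,0,0]]}' 0.32 25 | tr '\n' ' '
```

```text
time_s: 28.7 ee_pos: [537.5, 269.8, -5.5] ee_rot: [180.0, -0.0, 97.6] force: [-0.4, -0.5, -0.5] gripper_width: 61.9
```

```bash
python3 -m creep '{"offset":[[0,0,0]],"rotation":[[0,0,0]]}' | tr '\n' ' '
```

```text
time_s: 28.82 ee_pos: [537.5, 269.8, -5.5] ee_rot: [180.0, -0.0, 97.6] force: [0.7, -0.1, 0.2] gripper_width: 61.9
```

Released at 61.9 mm. I rise straight up, back away and look.

```bash
python3 -m creep '{"offset":[[0,0,-0.005],[0,0,-0.02],[0,0,-0.04],[0,0,-0.05],[0,0,-0.05]],"rotation":[[0,0,0],[0,0,0],[0,0,0],[0,0,0],[0,0,0]]}' | tr '\n' ' '
python3 -m creep '{"offset":[[0.05,-0.03,0],[0.05,-0.03,0],[0.05,-0.03,0],[0.05,-0.03,0],[0,0,0]],"rotation":[[0,0,0],[0,0,0],[0,0,0],[0,0,0],[0,0,0]]}' | tr '\n' ' '
python3 - <<'E'
from h import *
F={}
for n in("side","top"):
    f=grab_frame(n); F[n]=f; cv2.imwrite(f"pics/{n}20.png",f[:,:,::-1])
g={}
for n in F:
    m,l,b=blobs(F[n],(45,100,40),(80,255,255),40); b.sort(key=lambda t:t[2][0]); g[n]=b
    for x in b: print(n,x[1],x[2].round(1))
for a,b in zip(g["side"],g["top"]): print(tri([("side",a[2]),("top",b[2])]))
o=cv2.imread("pics/top0.png"); d=cv2.absdiff(o,F["top"][:,:,::-1]).max(2)
for nm,(x,y,w,h) in {"jar":(275,108,40,45),"offcut":(155,115,70,50),"driver":(390,95,35,105)}.items(): print(nm,int((d[y:y+h,x:x+w]>40).sum()))
cv2.imwrite("pics/z20.png",np.hstack([cv2.resize(F["side"][120:320,170:370,::-1],(390,390),interpolation=2),cv2.resize(F["top"][190:290,110:210,::-1],(390,390),interpolation=2)]))
E
```

```text
time_s: 29.45 ee_pos: [537.3, 269.7, 161.4] ee_rot: [180.0, -0.0, 97.6] force: [1.3, -0.7, 0.3] gripper_width: 62.4 time_s: 30.08 ee_pos: [389.4, 454.9, 159.9] ee_rot: [-180.0, -0.1, 97.9] force: [0.2, -0.3, 0.1] gripper_width: 62.1 side 57 [214.2 139.9]
side 98 [239.2 201.8]
side 167 [298.1 274.7]
top 162 [160.8 240.5]
top 140 [280.1 247.2]
top 163 [389.1 229.4]
(array([536.94336791, 267.66700136,  69.52891677]), [0.3987842064885673, 0.3987842064883305])
(array([517.52637613,  33.09515488,  69.88195785]), [0.5001631244240268, 0.5001631244240909])
(array([ 547.09754518, -182.57593998,   71.04421589]), [1.2041970251648333, 1.2041970251650498])
jar 0
offcut 0
driver 0
```

View pics/z20.png

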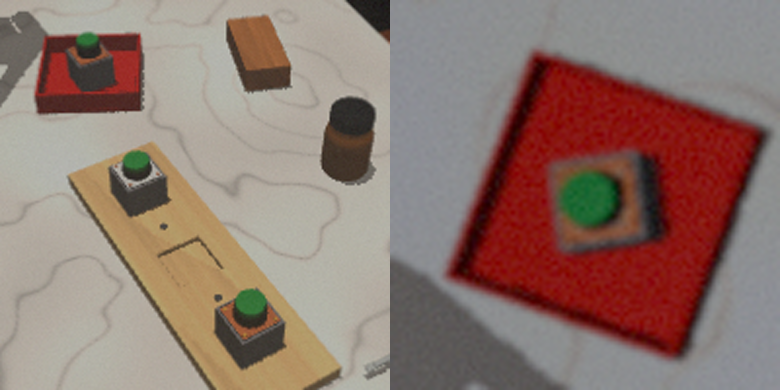

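View pics/top20.png

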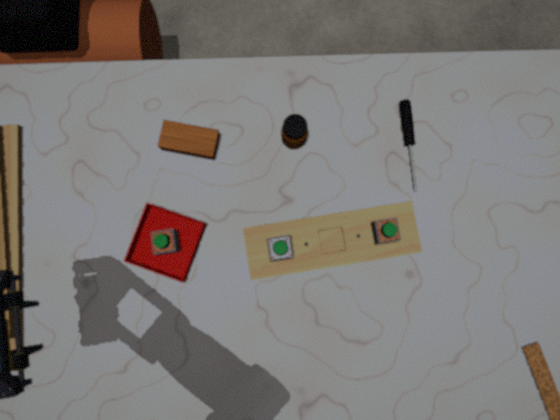

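The switch stands upright in the tray's middle (top view, cap at (161,240)), its socket is empty, and the other two are seated with caps down. The bystanders' pixels are unchanged. Handing in.

```bash
python3 -m creep '{"offset":[[0,0,0],[0,0,0]],"rotation":[[0,0,0],[0,0,0]]}' | tr '\n' ' '; python3 -c "
from workcell import env
print(env.job_done())"
```

```text
time_s: 30.42 ee_pos: [392.9, 451.1, 159.7] ee_rot: [180.0, 0.0, 97.5] force: [0.0, 0.6, 1.8] gripper_width: 61.8 the job is handed in; nothing more can be done
None
```

I pressed all three caps in their sockets until they clicked. The peak pushes were about 11.0 N on the left, 4.9 N in the middle and 10.6 N on the right. The middle switch was clearly the lightest, so I lifted it by its box and set it upright in the red tray. I handed the job in at about 30.4 s.

- **Caps:** By the cameras, all three caps ended lower than they started: about 7.3 mm left, 8.1 mm right, and only 6 mm for the middle one against the nominal 8 mm. The middle figure compares measurements in two different places, and the force dropped to zero at about 3.4 mm of its travel, so I take it as clicked. After each click I stopped 2–4 mm short of the stop.
- **Placement:** The switch stands near the middle of the tray. It touched the floor at a reading of −5.1, against −5.2 predicted.
- **Surroundings:** The other two switches are still in their sockets, and the jar, offcut and screwdriver show no change in the top picture.
- **Disagreement:** The real fingertips sit roughly 25 mm above where the robot's pose puts them. I saw it in the side picture and confirmed it by touching the caps, and I worked from contact readings instead of the stated height.

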